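# Pack the tuned key bars in their latched case

## Robot

A 7-joint arm with a two-finger parallel gripper is mounted at the origin on the work surface. World frame = base frame: x ahead of the robot, y to its left, z up, the work surface at z = 0. Lengths are in m, angles in rad, forces in N, time in s.
With the tool pointing down it reaches from about 0.425 to 0.875 m from the base axis. Payload 8.4 kg.
Tool frame: the origin (TCP) lies midway between the tips of the shut fingers; the grasp point (between the pads) lies 19 mm behind it (ctrl.tcp_to_grasp is the distance from the TCP to the grasp point, in m); z points along the fingers, y is the line along which they close (so a half turn about z gives the same grasp; the last joint's range is limited). The gripper opens to 87 mm and grips with 3 to 60 N. Pads are 19 mm wide; open, the fingers measure 117 mm over their backs; the gripper's body (75 mm by 190 mm) begins 51 mm behind the grasp point.
Start: joints at [-1.252, 0.333, 0.04, 1.465, -0.013, 1.343, -0.059], TCP at [0.264, 0.594, 0.223] pointing down, gripper open.
Joint ranges: [-2.58, 2.58], [-0.38, 2.09], [-1.3, 1.39], [0.25, 2.4], [-1.5, 4.64], [0.08, 2.09], [-2.65, 2.65]. Speed limits (rad/s): [2.22, 2.22, 2.79, 2.79, 3.14, 3.14, 3.14].

## Interface

Orientations are given as a rotation vector (axis times angle).
In Python, from plant import ctrl gives the robot as it stands.
- The arm moves only by the tool carry_out, never from a script. Its argument "commands" is a list of rows, each an object of numbers: "grip": the finger opening in m, from 0 to 0.087; "dx", "dy", "dz": the shift along the tool's x, y, z in m; "rx", "ry", "rz": the turn, a rotation vector about the tool's x, y, z in degrees. In form: [{"grip": .., "dx": .., "dy": .., "dz": .., "rx": .., "ry": .., "rz": ..}, ...]. A call has 1 to 12 rows; each row is the pose to reach, as a shift and turn from the pose commanded when the call began, along the tool's axes at that moment; what a row does not reach only later rows make up. A row lasts 1/10 s, in which the tool goes at most 50 mm and 8.59 degrees, less where a joint would pass 70% of its speed; a pose out of reach is approached as far as the arm can. A call with a gripper value outside its range is refused whole. The fingers move at their own pace and stop on an object; "grip_force" is the grip in N (left out, the last holds). Time passes only in rows, so rows that repeat a pose let the fingers close. It gives the time, the measured TCP pose, the force, the opening and the grip force at its end, in the units of the state.
- ctrl.state(): the state, without advancing time (a new reading comes with each control period).
- ctrl.snapshot(name): name is "side" or "top"; returns the picture (400x640x3 uint8, blue, green, red); there is no depth.
- ctrl.get_calibration(name): a dict with "K" (3x3 intrinsics, pixels), "R" (3x3) and "t" (3): a world point X has camera coordinates R X + t. Camera axes: x right, y down, z forward; pixel columns grow to the right and rows downward; lengths in m; the calibration is good to about 2 mm. A picture is of the moment at which its call begins. get_calibration takes no time and is no camera call.
- ctrl.sign_off(): hands the job in; it is judged then, once.
The state is a dict: "time": time; "joints": joint angles; "dq": joint speeds; "joint_torque": joint torques, N m; "position": TCP position; "eef_rot": TCP orientation; "wrist_force": force on the tool from outside, world axes, zero at the start; "torque": the same for the moment, N m; "opening": opening from 0.0 (shut) to 1.0 (fully open); "grip_force": force on a finger pad.
Only numpy, scipy, OpenCV 4.12 (cv2) and the standard library are available. Lean on these libraries where they do the work, as an engineer would, in place of code of your own. Each camera call takes 0.05 s, during which the arm holds its last target. There are 200 camera calls.

## Task

Swing the case's latch lever free, open the lid fully, loosen the clamp knob inside and slide the retainer all the way back. Lay every loose bronze key bar on the bench flat in the case, one to a slot, slide the retainer fully home over their ends, tighten its knob, shut the lid and swing the latch lever back over it. Never slide the retainer while its knob is tight, and do not knock over the gilded finial among the bars.

Things in the scene. Friction and masses are not known exactly. Their poses are not given: they have to be found in the camera images.
- case: Wooden case fixed to the bench. Outside 240 (x) x 256 (y) x 62 mm high without lid, walls and floor 8 mm. Origin: centre of underside; z up, y to the hinged side, -y the latch side. Retainer along the -y wall inside. Three slots along y, 42 mm wide, between grey ribs 8 mm high in two rows (y -28 to -8 and 75 to 115 mm); bare floor for fingers between the rows.
- slot0 (a point): Point on the case floor (8 mm above the bench) where the middle of a bar lying in the first slot belongs; axes as the case's, the bar lies along y. Slots are 58 mm apart along the case's x (slot1 on its midline), this point 36 mm to +y of its centre. A bar here has 9 mm of play to the hinge-side wall and 17 mm to the parked retainer's lip. Any bar may go in any slot.
- slot1 (a point): The same for the middle slot.
- slot2 (a point): The same for the third slot.
- latch (a joint): Latch lever, rad: 0 = across the lid's edge, holding it shut; 1.6 = fully free, along the case's latch side. Vertical pivot, anticlockwise seen from above to free it; stays where left (0.08 N m friction). Its nose physically blocks the lid until beyond about 1.25. Steel bar 16 mm wide, 8 mm thick, underside 76 mm above the bench.
- latch_peg (a point): Middle (up the height) of the upright black round peg on the latch lever's handle end: 14 mm in diameter, 32 mm tall from the lever's top at z = 84 mm to z = 116 mm; this point is 100 mm above the bench, 62 mm from the pivot axis.
- latch_pivot (a point): Point on the latch's vertical pivot axis, level with latch_peg (100 mm above the bench). The nose reaches 36 mm past the pivot on the side opposite the peg.
- lid (a joint): Lid angle, rad: 0 = shut, 1.8 = open as far as it goes (leaning back). It stays open beyond about 0.9 rad and sinks shut by itself below that. Wooden plate 240 x 256 x 10 mm, 0.3 kg; lifting it at the handle takes about 3 N.
- lid_handle (a point): Middle of the lid handle: a round brass bar 10 mm in diameter and 70 mm long, parallel to the hinge (case x), on two posts, its axis 44 mm above the lid's outer face and 30 mm in from the lid's free edge. Moves with the lid.
- lid_hinge (a point): Point on the hinge axis, at the middle of the case's +y side, 67 mm above the bench; the axis runs along the case's x. With the lid shut the handle bar is 226 mm from it towards -y and 49 mm above it.
- carriage (a joint): Retainer, m: 0 = fully back (parked) at the latch-side wall, 0.035 = home (towards case +y), where it starts. Pale wooden block 220 mm along x, 40 mm deep, top 33 mm above the bench; its lip reaches 22 mm further to +y, underside 28 mm above the bench, and slides over the bar ends; the block pushes bars lying too near. 5 N friction. Can be moved by its knob.
- knob (a joint): Clamp knob on the retainer, rad: 0 = tight, wing along the case's y; turns anticlockwise seen from above to 1.4 = loose. Loose enough to slide beyond 0.8. 0.06 N m of friction. It starts tight.
- knob_grip (a point): Grip point on the axis of the clamp knob, in the middle of the retainer, 49 mm above the bench: a black wing 14 mm thick, 44 mm long, from 37 to 58 mm above the bench, standing on the retainer's top (33 mm above the bench). Its axes turn with the knob; the wing lies along its y. The axis is 34 mm from the latch-side wall when the retainer is parked.
- finial0: Gilded turned finial, 108 mm tall, foot 68 mm in diameter, standing among the bars; origin under its foot. To be left standing.
- bar0_c (a point): Centre (half-way up) of a bronze key bar 150 x 26 x 16 mm, about 0.5 kg, two small dark holes through it; x along its length, y across its width, z up. Lies flat on the bench; may be absent.
- bar1_c (a point): Centre of another such bar; may be absent.
- bar2_c (a point): Centre of another such bar; may be absent.
Mind the look-alikes: they are no part of the job. What is shaped like the part that bears bar1_c but green or turquoise is not meant.

How it is judged:
By the outcome, as a careful person would: the job done as asked, in the order asked, and still so for the second after the job is handed in, with the robot touching nothing.
Of bar0, bar1, bar2 only 2 to 3 are there at a start; the rules pass over those that are not, and their reading is None.
At some moment in a run one of bar0, bar1, bar2 may be knocked a few centimetres aside while the robot is not near it.
Once in a run the grip may slacken for a moment while it holds something.
It also fails if it takes over 210 s, if anything falls off the work surface, if the arm or the gripper's body presses on something with over 40 N, if the wrist force passes 120 N, or if a joint passes its speed limit or range.

## Working session

There is one attempt and no reset: what is moved stays moved. The work goes in short steps, Python scripts to look and compute and a tool call to move; the robot and the scene stay as the last step left them, time stands still between calls to the robot, and variables do not carry over. Pictures are saved under pics/ and viewed, at most 14 in all, crops included, and the job is handed in when it is done.

Besides the shell and the picture viewer there is one more tool, called after "Call:" as name([rows], argument=value, ...), one row to a line, values as JSON. carry_out: Moves the arm, as the interface text tells. Its arguments: {"type":"object","properties":{"commands":{"type":"array","items":{"type":"object","properties":{"grip":{"type":"number"},"dx":{"type":"number"},"dy":{"type":"number"},"dz":{"type":"number"},"rx":{"type":"number"},"ry":{"type":"number"},"rz":{"type":"number"}}}},"grip_force":{"type":"number"}},"required":["commands"]}

```bash
ls; mkdir -p pics; python3 - <<'E'
from plant import ctrl
import cv2,numpy as np
for n in("side","top"):
    cv2.imwrite(f"pics/{n}0.png",ctrl.snapshot(n)); c=ctrl.get_calibration(n); print(n,c["K"],c["R"],c["t"])
s=ctrl.state();print(s["position"],s["eef_rot"],s["opening"],s["time"],ctrl.tcp_to_grasp)
E
```

```text
pics
side [[386.00454777   0.         318.89890424]
 [  0.         386.00454777 206.76300272]
 [  0.           0.           1.        ]] [[ 0.99320522 -0.11581799 -0.01138322]
 [-0.08242289 -0.63100717 -0.77138604]
 [ 0.08215749  0.76708288 -0.63626567]] [-0.40514538  0.12038396  1.21479241]
top [[421.98844159   0.         325.95244262]
 [  0.         421.98844159 195.79070361]
 [  0.           0.           1.        ]] [[ 0.02494961 -0.99924016  0.02994372]
 [-0.98905518 -0.02903032 -0.144662  ]
 [ 0.14542136 -0.02600673 -0.98902795]] [-0.05017327  0.44285512  1.14757816]
[0.26357687 0.59368871 0.22174294] [-6.51561668e-01 -3.07304594e+00  2.32623476e-03] 0.9990817251804762 0.1 0.0187
```

View pics/side0.png

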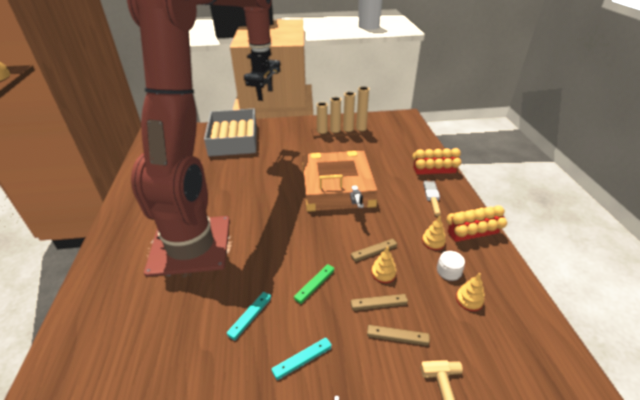

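View pics/top0.png

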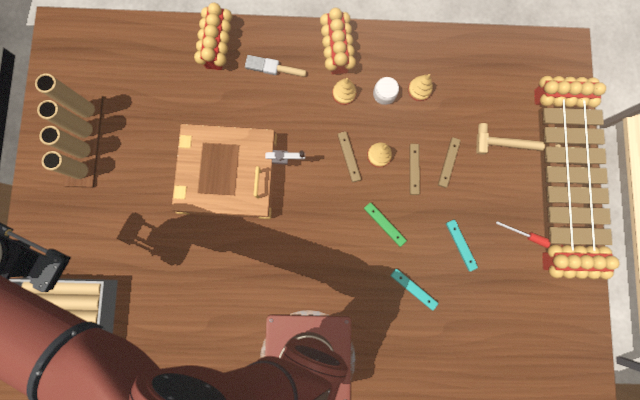

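Bar candidates in the top view are three bronze bars at (349,156), (415,168) and (450,162). The look-alikes are green (385,224), turquoise (462,245) and (414,289), plus the xylophone bars near (575,180). By the description I choose the three bronze ones. The finial among them is at (380,155). The case is at (224,170), its latch lever at (285,156) and its handle at (258,182).

```bash
cat > h.py <<'E'
from plant import ctrl
import cv2,numpy as np
from scipy.spatial.transform import Rotation as R
C={n:ctrl.get_calibration(n) for n in("side","top")}
def ray(n,u,v):
    c=C[n];d=c["R"].T@np.linalg.solve(c["K"],[u,v,1.]);return -c["R"].T@c["t"],d
def pl(n,u,v,z):
    o,d=ray(n,u,v);return o+d*(z-o[2])/d[2]
def pr(n,X):
    c=C[n];p=c["K"]@(c["R"]@np.asarray(X,float)+c["t"]);return p[:2]/p[2]
def tri(uvt,uvs):
    o1,d1=ray("top",*uvt);o2,d2=ray("side",*uvs)
    A=np.stack([d1,-d2],1);s=np.linalg.lstsq(A,o2-o1,rcond=None)[0]
    a,b=o1+s[0]*d1,o2+s[1]*d2;return (a+b)/2,np.linalg.norm(a-b)
def crop(im,x0,y0,x1,y1,k,f): cv2.imwrite(f,cv2.resize(im[y0:y1,x0:x1],None,fx=k,fy=k,interpolation=cv2.INTER_CUBIC))
def pose():
    s=ctrl.state();return np.array(s["position"]),R.from_rotvec(s["eef_rot"])
def to(p,yaw=None):
    """shift in tool axes (mm) to world p; yaw = world angle of tool y(closing line)"""
    q,r=pose();print("shift mm",np.round(r.inv().apply(np.asarray(p)-q)*1000,1))
    if yaw is not None:
        y=r.apply([0,1,0]);a=np.arctan2(y[1],y[0]);w=(yaw-a+np.pi/2)%np.pi-np.pi/2
        x=np.array([-np.cos(yaw),0,0]);
        print("yaw now",np.degrees(a),"rz deg (tool z down)",-np.degrees(w),"j7",ctrl.state()["joints"][6])
E
python3 - <<'E'
from h import *
t=cv2.imread("pics/top0.png");s=cv2.imread("pics/side0.png")
a=cv2.resize(t[110:230,165:325],(800,600),interpolation=cv2.INTER_CUBIC);cv2.imwrite("pics/c1.png",a)
crop(s,290,140,450,260,5,"pics/c2.png")
hsv=cv2.cvtColor(t,cv2.COLOR_BGR2HSV)
for (u,v) in((349,156),(415,168),(450,162),(380,155),(385,224)): print(u,v,hsv[v,u])
E
```

```text
349 156 [ 18  92 188]
415 168 [ 18  96 185]
450 162 [ 18  94 184]
380 155 [ 20 113 244]
385 224 [ 63 110 202]
```

View pics/c1.png

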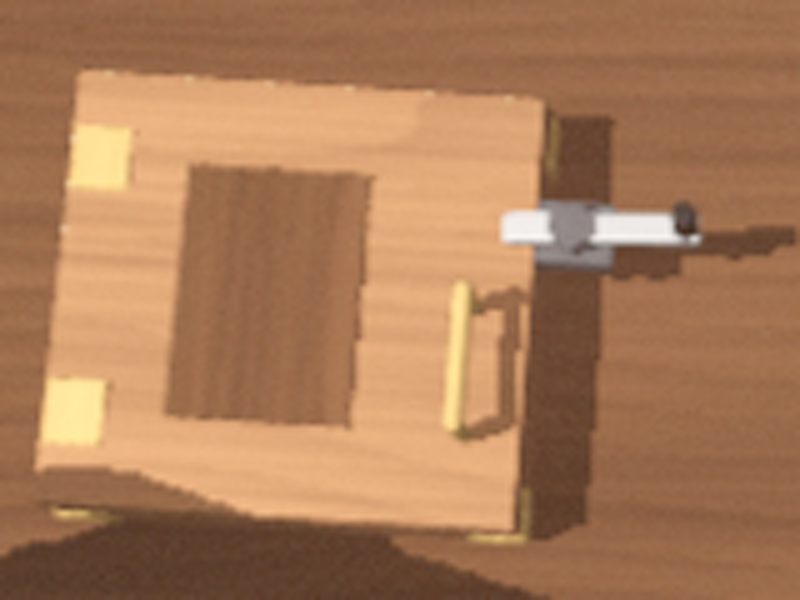

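View pics/c2.png

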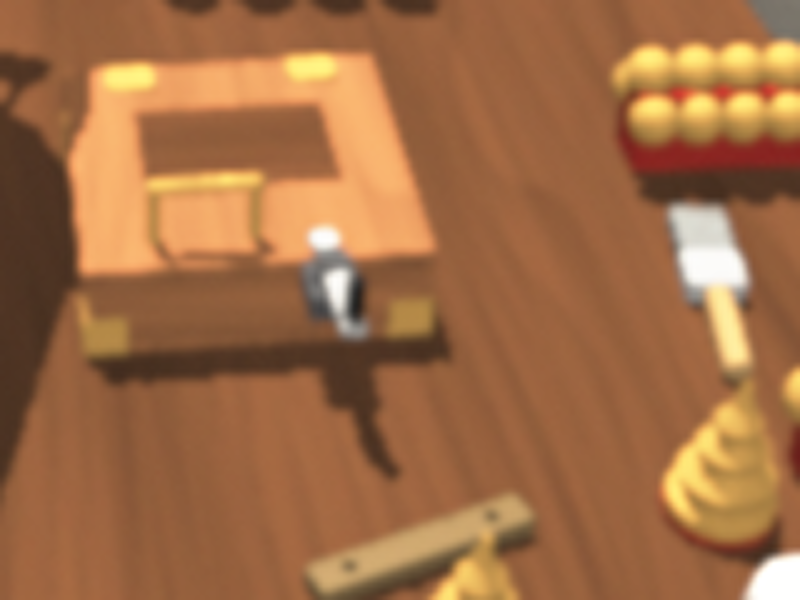

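The crops show lid corners in c1 at (80,72), (546,98), (520,530) and (37,470). The handle runs from (462,285) to (452,430), the pivot is at (575,227) and the black peg's top at (685,212). In c2 the latch and handle agree with that.

```bash
python3 - <<'E'
from h import *
g=lambda u,v,z:pl("top",165+u/5,110+v/5,z)
P=[g(*p,.072) for p in((80,72),(546,98),(520,530),(37,470))]
for p in P:print(p.round(4))
for i in range(4):print("edge",np.linalg.norm(P[i]-P[(i+1)%4]).round(4))
print("ctr",np.mean(P,0).round(4))
y=(P[0]+P[3]-P[1]-P[2]);x=(P[0]+P[1]-P[2]-P[3]);print("yawcase",np.degrees(np.arctan2(-y[0],y[1])),np.degrees(np.arctan2(x[1],x[0])))
a,b=g(462,285,.116),g(452,430,.116);print("handle",a.round(4),b.round(4),np.linalg.norm(a-b),(a+b)/2)
print("pivot",g(575,227,.088),"peg top",g(685,212,.116), "tri",tri((165+685/5,110+212/5),(290+352/5,140+272/5)))
# bars by mask
t=cv2.imread("pics/top0.png");h=cv2.cvtColor(t,cv2.COLOR_BGR2HSV)
m=cv2.inRange(h,(15,70,120),(24,125,225));m[:, :325]=0;m[:,470:]=0;m[:120]=0;m[210:]=0
for c in cv2.findContours(m,cv2.RETR_EXTERNAL,cv2.CHAIN_APPROX_NONE)[0]:
    if cv2.contourArea(c)<100: continue
    r=cv2.minAreaRect(c);bx=np.array([pl("top",*q,.014) for q in cv2.boxPoints(r)])
    e=[bx[1]-bx[0],bx[2]-bx[1]];l=max(e,key=np.linalg.norm)
    print("bar",r[0],bx.mean(0).round(4),[np.linalg.norm(k).round(3) for k in e],np.degrees(np.arctan2(l[1],l[0])))
print("finial",pl("top",380,160,0.01),tri((380,150),(386,250)))
E
```

```text
[0.6245 0.3655 0.072 ]
[0.6185 0.1102 0.072 ]
[0.3792 0.1138 0.072 ]
[0.4042 0.3719 0.072 ]
edge 0.2554
edge 0.2393
edge 0.2592
edge 0.2204
ctr [0.5066 0.2404 0.072 ]
yawcase -3.450070640118313 -1.2516187455897982
handle [0.5026 0.145  0.116 ] [0.4259 0.1464 0.116 ] 0.07663170924207281 [0.46425293 0.14571866 0.116     ]
pivot [0.54228531 0.08988072 0.088     ] peg top [0.54545089 0.03001532 0.116     ] tri (array([0.54329498, 0.02975755, 0.12370514]), np.float64(0.00041916947095744025))
bar (414.5, 168.5) [ 0.5347 -0.2924  0.014 ] [np.float64(0.15), np.float64(0.026)] -0.23135819046519268
bar (448.9623107910156, 162.132080078125) [ 0.5567 -0.3934  0.014 ] [np.float64(0.152), np.float64(0.028)] -16.42229698946141
bar (348.77581787109375, 156.38255310058594) [ 0.5643 -0.1015  0.014 ] [np.float64(0.029), np.float64(0.151)] -162.03959700312012
finial [ 0.55688844 -0.19285394  0.01      ] (array([ 0.57055139, -0.18111307,  0.0870684 ]), np.float64(0.008179497571447782))
```

```bash
python3 - <<'E'
from h import *
to([.5445,.030,.16],np.radians(45))
E
```

```text
shift mm [-485.5 -401.1   62.4]
yaw now 66.05831424358254 rz deg (tool z down) 21.05831424358254 j7 -0.05854551570805341
```

Call:
carry_out([
  {"dx": -0.04,"dy": -0.032,"rz": 4},
  {"dx": -0.08,"dy": -0.064,"rz": 8},
  {"dx": -0.12,"dy": -0.096,"rz": 12},
  {"dx": -0.16,"dy": -0.128,"rz": 16},
  {"dx": -0.2,"dy": -0.16,"rz": 21},
  {"dx": -0.24,"dy": -0.192,"rz": 21},
  {"dx": -0.28,"dy": -0.224,"rz": 21},
  {"dx": -0.32,"dy": -0.256,"rz": 21},
  {"dx": -0.36,"dy": -0.288,"rz": 21},
  {"dx": -0.4,"dy": -0.32,"rz": 21},
  {"dx": -0.44,"dy": -0.352,"rz": 21},
  {"dx": -0.485,"dy": -0.4,"dz": 0.02,"grip": 0.05,"rz": 21},
])

```text
invalid input
```

```bash
python3 - <<'E'
from h import *
print(pose()[0],ctrl.state()["time"])
to([.5445,.030,.09],np.radians(45))
E
```

```text
[0.26357687 0.59368871 0.22174294] 0.1
shift mm [-485.5 -401.   132.4]
yaw now 66.05831424358254 rz deg (tool z down) 21.05831424358254 j7 -0.05854551570805341
```

Call:
carry_out([
  {"grip": 0.05,"dx": -0.12,"dy": -0.1,"dz": 0,"rx": 0,"ry": 0,"rz": 10},
  {"grip": 0.05,"dx": -0.12,"dy": -0.1,"dz": 0,"rx": 0,"ry": 0,"rz": 10},
  {"grip": 0.05,"dx": -0.12,"dy": -0.1,"dz": 0,"rx": 0,"ry": 0,"rz": 10},
  {"grip": 0.05,"dx": -0.12,"dy": -0.1,"dz": 0,"rx": 0,"ry": 0,"rz": 10},
  {"grip": 0.05,"dx": -0.485,"dy": -0.4,"dz": 0.03,"rx": 0,"ry": 0,"rz": 21},
  {"grip": 0.05,"dx": -0.485,"dy": -0.4,"dz": 0.03,"rx": 0,"ry": 0,"rz": 21},
  {"grip": 0.05,"dx": -0.485,"dy": -0.4,"dz": 0.03,"rx": 0,"ry": 0,"rz": 21},
  {"grip": 0.05,"dx": -0.485,"dy": -0.4,"dz": 0.03,"rx": 0,"ry": 0,"rz": 21},
  {"grip": 0.05,"dx": -0.485,"dy": -0.4,"dz": 0.03,"rx": 0,"ry": 0,"rz": 21},
  {"grip": 0.05,"dx": -0.485,"dy": -0.4,"dz": 0.03,"rx": 0,"ry": 0,"rz": 21},
  {"grip": 0.05,"dx": -0.485,"dy": -0.4,"dz": 0.03,"rx": 0,"ry": 0,"rz": 21},
  {"grip": 0.05,"dx": -0.485,"dy": -0.4,"dz": 0.03,"rx": 0,"ry": 0,"rz": 21},
], grip_force=15)

```text
time: 1.3
position: [0.5123, 0.0956, 0.1971]
eef_rot: [1.2, 2.903, 0.0]
wrist_force: [1.1, 1.0, -0.2]
opening: 0.576
grip_force: 0.0
```

```bash
python3 - <<'E'
from h import *
print(pose()[0],ctrl.state()["time"],ctrl.state()["wrist_force"])
to([.5445,.030,.09],np.radians(45))
E
```

```text
[0.51231512 0.09559276 0.19713834] 1.3 [ 1.08633487  0.98813091 -0.19415762]
shift mm [-69.1 -23.8 107.1]
yaw now 45.08935824552941 rz deg (tool z down) 0.08935824552940734 j7 0.557798749422472
```

Call:
carry_out([
  {"grip": 0.05,"dx": -0.069,"dy": -0.024,"dz": 0.04,"rx": 0,"ry": 0,"rz": 0},
  {"grip": 0.05,"dx": -0.069,"dy": -0.024,"dz": 0.04,"rx": 0,"ry": 0,"rz": 0},
  {"grip": 0.05,"dx": -0.069,"dy": -0.024,"dz": 0.06,"rx": 0,"ry": 0,"rz": 0},
  {"grip": 0.05,"dx": -0.069,"dy": -0.024,"dz": 0.09,"rx": 0,"ry": 0,"rz": 0},
  {"grip": 0.05,"dx": -0.069,"dy": -0.024,"dz": 0.106,"rx": 0,"ry": 0,"rz": 0},
  {"grip": 0.05,"dx": -0.069,"dy": -0.024,"dz": 0.106,"rx": 0,"ry": 0,"rz": 0},
  {"grip": 0.0,"dx": -0.069,"dy": -0.024,"dz": 0.106,"rx": 0,"ry": 0,"rz": 0},
  {"grip": 0.0,"dx": -0.069,"dy": -0.024,"dz": 0.106,"rx": 0,"ry": 0,"rz": 0},
  {"grip": 0.0,"dx": -0.069,"dy": -0.024,"dz": 0.106,"rx": 0,"ry": 0,"rz": 0},
  {"grip": 0.0,"dx": -0.069,"dy": -0.024,"dz": 0.106,"rx": 0,"ry": 0,"rz": 0},
  {"grip": 0.0,"dx": -0.069,"dy": -0.024,"dz": 0.106,"rx": 0,"ry": 0,"rz": 0},
  {"grip": 0.0,"dx": -0.069,"dy": -0.024,"dz": 0.106,"rx": 0,"ry": 0,"rz": 0},
])

```text
time: 2.5
position: [0.5441, 0.0324, 0.0916]
eef_rot: [1.2, 2.903, 0.002]
wrist_force: [0.0, 3.2, 1.9]
opening: 0.152
grip_force: 15.0
```

```bash
python3 - <<'E'
from h import *
q,r=pose();print(q,ctrl.state()["wrist_force"],ctrl.state()["opening"]*87)
piv=np.array([.5423,.0905]);v=q[:2]-piv;print("r",np.linalg.norm(v))
for a in np.radians([15,30,45,60,75,88,92]):
    c,s=np.cos(a),np.sin(a);w=piv+np.array([[c,-s],[s,c]])@v
    print(np.round(np.degrees(a)),np.round(r.inv().apply([*(w-q[:2]),0])*1000,1))
im=ctrl.snapshot("top");a=im[110:230,225:385]
b=ctrl.snapshot("side")[170:290,310:470]
cv2.imwrite("pics/d1.png",cv2.resize(np.hstack([a,b]),(800,300),interpolation=cv2.INTER_CUBIC))
E
```

```text
[0.54405987 0.03240986 0.09162796] [0.00347271 3.23541018 1.88546014] 13.181494598214048
r 0.05811679199705133
15.0 [-8.9 12.3  0. ]
30.0 [-14.3  26.5   0. ]
45.0 [-15.8  41.6   0.1]
60.0 [-13.4  56.5   0.1]
75.0 [-7.2 70.4  0.1]
88.0 [ 0.9 80.7  0.1]
92.0 [ 3.8 83.5  0.1]
```

View pics/d1.png

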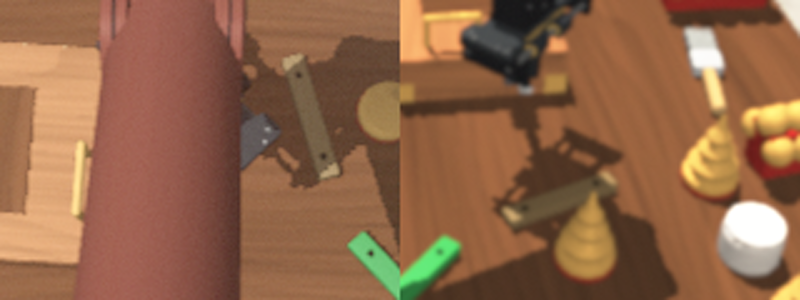

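The fingers hold the peg (13.2 mm opening). Next I swing it round the 62 mm arc.

Call:
carry_out([
  {"grip": 0,"dx": -0.0055,"dy": 0.007,"dz": 0,"rx": 0,"ry": 0,"rz": 0},
  {"grip": 0,"dx": -0.0095,"dy": 0.0132,"dz": 0,"rx": 0,"ry": 0,"rz": 0},
  {"grip": 0,"dx": -0.013,"dy": 0.021,"dz": 0,"rx": 0,"ry": 0,"rz": 0},
  {"grip": 0,"dx": -0.0153,"dy": 0.0283,"dz": 0,"rx": 0,"ry": 0,"rz": 0},
  {"grip": 0,"dx": -0.0165,"dy": 0.0365,"dz": 0,"rx": 0,"ry": 0,"rz": 0},
  {"grip": 0,"dx": -0.0169,"dy": 0.0444,"dz": 0,"rx": 0,"ry": 0,"rz": 0},
  {"grip": 0,"dx": -0.016,"dy": 0.0525,"dz": 0,"rx": 0,"ry": 0,"rz": 0},
  {"grip": 0,"dx": -0.0143,"dy": 0.0603,"dz": 0,"rx": 0,"ry": 0,"rz": 0},
  {"grip": 0,"dx": -0.0115,"dy": 0.068,"dz": 0,"rx": 0,"ry": 0,"rz": 0},
  {"grip": 0,"dx": -0.0077,"dy": 0.0751,"dz": 0,"rx": 0,"ry": 0,"rz": 0},
  {"grip": 0,"dx": -0.003,"dy": 0.082,"dz": 0,"rx": 0,"ry": 0,"rz": 0},
  {"grip": 0,"dx": 0.0025,"dy": 0.0875,"dz": 0,"rx": 0,"ry": 0,"rz": 0},
])

```text
time: 3.8
position: [0.604, 0.0959, 0.0913]
eef_rot: [1.2, 2.903, 0.0]
wrist_force: [-0.1, -4.0, 4.5]
opening: 0.155
grip_force: 15.0
```

Call:
carry_out([
  {"grip": 0,"dx": 0,"dy": 0,"dz": 0,"rx": 0,"ry": 0,"rz": 0},
  {"grip": 0.045,"dx": 0,"dy": 0,"dz": 0,"rx": 0,"ry": 0,"rz": 0},
  {"grip": 0.045,"dx": 0,"dy": 0,"dz": 0,"rx": 0,"ry": 0,"rz": 0},
  {"grip": 0.045,"dx": 0,"dy": 0,"dz": 0,"rx": 0,"ry": 0,"rz": 0},
  {"grip": 0.045,"dx": 0,"dy": 0,"dz": -0.05,"rx": 0,"ry": 0,"rz": 0},
  {"grip": 0.045,"dx": 0,"dy": 0,"dz": -0.1,"rx": 0,"ry": 0,"rz": 0},
  {"grip": 0.045,"dx": 0,"dy": 0,"dz": -0.1,"rx": 0,"ry": 0,"rz": 0},
])

```text
time: 4.5
position: [0.607, 0.0955, 0.1981]
eef_rot: [1.199, 2.896, 0.01]
wrist_force: [0.9, -0.1, 0.3]
opening: 0.503
grip_force: 0.0
```

```bash
python3 - <<'E'
from h import *
q,r=pose();print(q,ctrl.state()["wrist_force"])
to([.464,.1445,.15],np.radians(89))
E
```

```text
[0.607046   0.09546518 0.19813776] [ 0.87754065 -0.11127513  0.25952139]
shift mm [136.1 -66.8  46.9]
yaw now 45.03361075198386 rz deg (tool z down) -43.96638924801615 j7 0.6821026825320791
```

Call:
carry_out([
  {"grip": 0.05,"dx": 0.136,"dy": -0.067,"dz": 0.03,"rx": 0,"ry": 0,"rz": -44},
  {"grip": 0.05,"dx": 0.136,"dy": -0.067,"dz": 0.03,"rx": 0,"ry": 0,"rz": -44},
  {"grip": 0.05,"dx": 0.136,"dy": -0.067,"dz": 0.03,"rx": 0,"ry": 0,"rz": -44},
  {"grip": 0.05,"dx": 0.136,"dy": -0.067,"dz": 0.03,"rx": 0,"ry": 0,"rz": -44},
  {"grip": 0.05,"dx": 0.136,"dy": -0.067,"dz": 0.03,"rx": 0,"ry": 0,"rz": -44},
  {"grip": 0.05,"dx": 0.136,"dy": -0.067,"dz": 0.03,"rx": 0,"ry": 0,"rz": -44},
  {"grip": 0.05,"dx": 0.136,"dy": -0.067,"dz": 0.03,"rx": 0,"ry": 0,"rz": -44},
])

```text
time: 5.2
position: [0.4603, 0.1437, 0.1612]
eef_rot: [0.032, 3.141, 0.0]
wrist_force: [-0.4, -0.2, 0.3]
opening: 0.576
grip_force: 0.0
```

```bash
python3 - <<'E'
from h import *
q,r=pose();print(q,ctrl.state()["wrist_force"])
to([.464,.1445,.097],np.radians(89))
print(r.as_matrix().round(3))
b=ctrl.snapshot("side");crop(b,290,140,450,260,4,"pics/e1.png")
E
```

```text
[0.46025687 0.14374084 0.16124538] [-0.42123211 -0.23848469  0.29144464]
shift mm [-3.7  0.8 64.2]
yaw now 88.84430848605992 rz deg (tool z down) -0.15569151394008054 j7 1.1691615491784173
[[-1.    0.02  0.  ]
 [ 0.02  1.    0.  ]
 [ 0.    0.   -1.  ]]
```

View pics/e1.png

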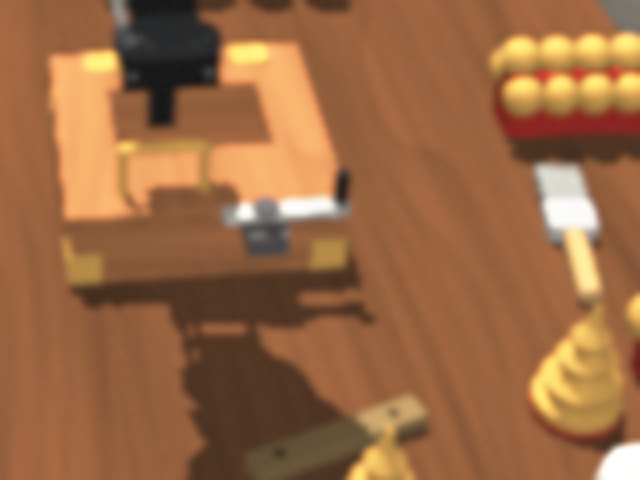

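The lever is shown lying along the latch side, with its peg at (342,185) in the crop, so the latch is free. Next I grip the handle.

Call:
carry_out([
  {"grip": 0.05,"dx": -0.0035,"dy": 0.001,"dz": 0.03,"rx": 0,"ry": 0,"rz": 0},
  {"grip": 0.05,"dx": -0.0035,"dy": 0.001,"dz": 0.064,"rx": 0,"ry": 0,"rz": 0},
  {"grip": 0.05,"dx": -0.0035,"dy": 0.001,"dz": 0.064,"rx": 0,"ry": 0,"rz": 0},
  {"grip": 0,"dx": -0.0035,"dy": 0.001,"dz": 0.064,"rx": 0,"ry": 0,"rz": 0},
  {"grip": 0,"dx": -0.0035,"dy": 0.001,"dz": 0.064,"rx": 0,"ry": 0,"rz": 0},
  {"grip": 0,"dx": -0.0035,"dy": 0.001,"dz": 0.064,"rx": 0,"ry": 0,"rz": 0},
  {"grip": 0,"dx": -0.0035,"dy": 0.001,"dz": 0.064,"rx": 0,"ry": 0,"rz": 0},
  {"grip": 0,"dx": -0.0035,"dy": 0.001,"dz": 0.064,"rx": 0,"ry": 0,"rz": 0},
], grip_force=25)

```text
time: 6.05
position: [0.464, 0.1449, 0.0979]
eef_rot: [0.026, 3.141, 0.001]
wrist_force: [-0.2, -0.4, 0.1]
opening: 0.2
grip_force: 0.0
```

```bash
python3 - <<'E'
from h import *
q,r=pose();print(q,ctrl.state()["wrist_force"],ctrl.state()["opening"]*87)
for d in list(range(5,105,5))+[102,103]:
    t=np.radians(d);print(d,round(-226*np.cos(t)+49*np.sin(t)+226,1),round(-(226*np.sin(t)+49*np.cos(t)-49),1))
E
```

```text
[0.46403802 0.14490554 0.0978677 ] [-0.1560677  -0.37086375  0.07748524] 17.361169847750745
5 5.1 -19.5
10 11.9 -38.5
15 20.4 -56.8
20 30.4 -74.3
25 41.9 -90.9
30 54.8 -106.4
35 69.0 -120.8
40 84.4 -133.8
45 100.8 -145.5
50 118.3 -155.6
55 136.5 -164.2
60 155.4 -171.2
65 174.9 -176.5
70 194.7 -180.1
75 214.8 -182.0
80 235.0 -182.1
85 255.1 -180.4
90 275.0 -177.0
95 294.5 -171.9
100 313.5 -165.1
102 320.9 -161.9
103 324.6 -160.2
```

Call:
carry_out([
  {"grip": 0,"dx": 0,"dy": 0,"dz": 0,"rx": 0,"ry": 0,"rz": 0},
  {"grip": 0,"dx": 0,"dy": 0,"dz": 0,"rx": 0,"ry": 0,"rz": 0},
  {"grip": 0,"dx": 0,"dy": 0,"dz": 0,"rx": 0,"ry": 0,"rz": 0},
  {"grip": 0,"dx": 0,"dy": 0.0051,"dz": -0.0195,"rx": 0,"ry": 0,"rz": 0},
  {"grip": 0,"dx": 0,"dy": 0.0119,"dz": -0.0385,"rx": 0,"ry": 0,"rz": 0},
])

```text
time: 6.55
position: [0.4641, 0.1579, 0.136]
eef_rot: [0.025, 3.141, 0.002]
wrist_force: [5.5, 10.3, -8.2]
opening: 0.109
grip_force: 25.0
```

Call:
carry_out([
  {"grip": 0,"dx": 0,"dy": 0.0085,"dz": -0.0183,"rx": 0,"ry": 0,"rz": 0},
  {"grip": 0,"dx": 0,"dy": 0.0185,"dz": -0.0358,"rx": 0,"ry": 0,"rz": 0},
  {"grip": 0,"dx": 0,"dy": 0.03,"dz": -0.0524,"rx": 0,"ry": 0,"rz": 0},
  {"grip": 0,"dx": 0,"dy": 0.0429,"dz": -0.0679,"rx": 0,"ry": 0,"rz": 0},
  {"grip": 0,"dx": 0,"dy": 0.0571,"dz": -0.0823,"rx": 0,"ry": 0,"rz": 0},
  {"grip": 0,"dx": 0,"dy": 0.0725,"dz": -0.0953,"rx": 0,"ry": 0,"rz": 0},
  {"grip": 0,"dx": 0,"dy": 0.0889,"dz": -0.107,"rx": 0,"ry": 0,"rz": 0},
  {"grip": 0,"dx": 0,"dy": 0.1064,"dz": -0.1171,"rx": 0,"ry": 0,"rz": 0},
  {"grip": 0,"dx": 0,"dy": 0.1246,"dz": -0.1257,"rx": 0,"ry": 0,"rz": 0},
  {"grip": 0,"dx": 0,"dy": 0.1435,"dz": -0.1327,"rx": 0,"ry": 0,"rz": 0},
  {"grip": 0,"dx": 0,"dy": 0.163,"dz": -0.138,"rx": 0,"ry": 0,"rz": 0},
  {"grip": 0,"dx": 0,"dy": 0.1828,"dz": -0.1416,"rx": 0,"ry": 0,"rz": 0},
])

```text
time: 7.75
position: [0.469, 0.3386, 0.2792]
eef_rot: [0.03, 3.138, -0.0]
wrist_force: [5.3, -3.9, 2.6]
opening: 0.106
grip_force: 25.0
```

Call:
carry_out([
  {"grip": 0,"dx": 0,"dy": 0.0201,"dz": -0.0019,"rx": 0,"ry": 0,"rz": 0},
  {"grip": 0,"dx": 0,"dy": 0.0403,"dz": -0.002,"rx": 0,"ry": 0,"rz": 0},
  {"grip": 0,"dx": 0,"dy": 0.0604,"dz": -0.0003,"rx": 0,"ry": 0,"rz": 0},
  {"grip": 0,"dx": 0,"dy": 0.0803,"dz": 0.0031,"rx": 0,"ry": 0,"rz": 0},
  {"grip": 0,"dx": 0,"dy": 0.0998,"dz": 0.0082,"rx": 0,"ry": 0,"rz": 0},
  {"grip": 0,"dx": 0,"dy": 0.1188,"dz": 0.015,"rx": 0,"ry": 0,"rz": 0},
  {"grip": 0,"dx": 0,"dy": 0.1299,"dz": 0.0199,"rx": 0,"ry": 0,"rz": 0},
  {"grip": 0,"dx": 0,"dy": 0.131,"dz": 0.0204,"rx": 0,"ry": 0,"rz": 0},
  {"grip": 0,"dx": 0,"dy": 0.131,"dz": 0.0204,"rx": 0,"ry": 0,"rz": 0},
])

```text
time: 8.65
position: [0.4723, 0.4703, 0.2578]
eef_rot: [0.029, 3.136, 0.002]
wrist_force: [10.2, 1.7, 1.2]
opening: 0.103
grip_force: 25.1
```

Call:
carry_out([
  {"grip": 0.035,"dx": 0,"dy": 0,"dz": 0,"rx": 0,"ry": 0,"rz": 0},
  {"grip": 0.035,"dx": 0,"dy": 0,"dz": 0,"rx": 0,"ry": 0,"rz": 0},
  {"grip": 0.035,"dx": 0,"dy": 0,"dz": 0,"rx": 0,"ry": 0,"rz": 0},
  {"grip": 0.035,"dx": 0,"dy": 0,"dz": -0.05,"rx": 0,"ry": 0,"rz": 0},
  {"grip": 0.035,"dx": 0,"dy": 0,"dz": -0.09,"rx": 0,"ry": 0,"rz": 0},
  {"grip": 0.035,"dx": 0,"dy": -0.09,"dz": -0.09,"rx": 0,"ry": 0,"rz": -30},
  {"grip": 0.035,"dx": 0,"dy": -0.09,"dz": -0.09,"rx": 0,"ry": 0,"rz": -30},
  {"grip": 0.035,"dx": -0.02,"dy": -0.25,"dz": -0.09,"rx": 0,"ry": 0,"rz": -60},
  {"grip": 0.035,"dx": -0.02,"dy": -0.25,"dz": -0.09,"rx": 0,"ry": 0,"rz": -60},
  {"grip": 0.035,"dx": -0.02,"dy": -0.25,"dz": -0.09,"rx": 0,"ry": 0,"rz": -60},
  {"grip": 0.035,"dx": -0.02,"dy": -0.25,"dz": -0.09,"rx": 0,"ry": 0,"rz": -60},
  {"grip": 0.035,"dx": -0.02,"dy": -0.25,"dz": -0.09,"rx": 0,"ry": 0,"rz": -60},
])

```text
time: 9.85
position: [0.4854, 0.2167, 0.3476]
eef_rot: [-1.549, 2.732, 0.0]
wrist_force: [-0.6, 0.4, -1.0]
opening: 0.403
grip_force: 0.0
```

```bash
python3 - <<'E'
from h import *
q,r=pose();print(q,ctrl.state()["joints"].__str__())
to([.501,.189,.12],np.radians(179))
b=ctrl.snapshot("side")[110:230,270:430];a=ctrl.snapshot("top")[110:230,165:325]
cv2.imwrite("pics/f1.png",cv2.resize(np.hstack([a,b]),(800,300),interpolation=cv2.INTER_CUBIC))
E
```

```text
[0.48539101 0.21672783 0.34755819] [-0.77709337  0.04517596  0.28677228  1.5563518  -0.01290179  1.54118079
  2.11220721]
shift mm [ 15.9 -27.6 227.6]
yaw now 149.10838888449192 rz deg (tool z down) -29.891611115508084 j7 2.112207209993913
```

View pics/f1.png

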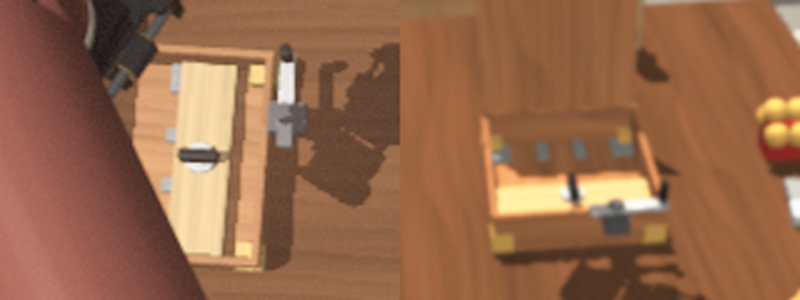

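The lid stands open, the retainer is home, and the knob wing lies along the case's y at crop (202,155), which is top pixel (246,172).

```bash
python3 - <<'E'
from h import *
print(pl("top",245.8,172,.057))
im=cv2.imread("pics/f1.png")
m=(im.max(2)<75).astype(np.uint8);w=np.zeros_like(m);w[140:170,170:235]=m[140:170,170:235]
c=max(cv2.findContours(w,0,1)[0],key=cv2.contourArea);r=cv2.minAreaRect(c);print(r,pl("top",165+r[0][0]/2.5,110+r[0][1]/2.5,.057))
E
```

```text
[0.50008107 0.18431593 0.057     ]
((202.0, 159.5), (1.0, 28.0), 90.0) [0.4950516  0.18405262 0.057     ]
```

Call:
carry_out([
  {"grip": 0.04,"dx": 0.0,"dy": 0,"dz": 0,"rx": 0,"ry": 0,"rz": 75},
  {"grip": 0.04,"dx": 0.0,"dy": 0,"dz": 0,"rx": 0,"ry": 0,"rz": 75},
  {"grip": 0.04,"dx": 0.0,"dy": 0,"dz": 0,"rx": 0,"ry": 0,"rz": 75},
  {"grip": 0.04,"dx": 0.0,"dy": 0,"dz": 0,"rx": 0,"ry": 0,"rz": 75},
  {"grip": 0.04,"dx": 0.0,"dy": 0,"dz": 0,"rx": 0,"ry": 0,"rz": 75},
  {"grip": 0.04,"dx": 0.0,"dy": 0,"dz": 0,"rx": 0,"ry": 0,"rz": 75},
  {"grip": 0.04,"dx": 0.0,"dy": 0,"dz": 0,"rx": 0,"ry": 0,"rz": 75},
  {"grip": 0.04,"dx": 0.0,"dy": 0,"dz": 0,"rx": 0,"ry": 0,"rz": 75},
  {"grip": 0.04,"dx": 0.0,"dy": 0,"dz": 0,"rx": 0,"ry": 0,"rz": 75},
])

```text
time: 10.85
position: [0.4845, 0.2209, 0.3467]
eef_rot: [-0.452, -3.108, 0.001]
wrist_force: [-0.7, 0.9, -0.2]
opening: 0.459
grip_force: 0.0
```

Call:
carry_out([
  {"grip": 0.04,"dx": 0.0,"dy": 0,"dz": 0.1,"rx": 0,"ry": 0,"rz": 75},
  {"grip": 0.04,"dx": 0.0,"dy": 0,"dz": 0.1,"rx": 0,"ry": 0,"rz": 75},
  {"grip": 0.04,"dx": 0.0,"dy": 0,"dz": 0.1,"rx": 0,"ry": 0,"rz": 75},
  {"grip": 0.04,"dx": 0.0,"dy": 0,"dz": 0.1,"rx": 0,"ry": 0,"rz": 75},
  {"grip": 0.04,"dx": 0.0,"dy": 0,"dz": 0.1,"rx": 0,"ry": 0,"rz": 75},
  {"grip": 0.04,"dx": 0.0,"dy": 0,"dz": 0.1,"rx": 0,"ry": 0,"rz": 75},
  {"grip": 0.04,"dx": 0.0,"dy": 0,"dz": 0.1,"rx": 0,"ry": 0,"rz": 75},
  {"grip": 0.04,"dx": 0.0,"dy": 0,"dz": 0.1,"rx": 0,"ry": 0,"rz": 75},
  {"grip": 0.04,"dx": 0.0,"dy": 0,"dz": 0.1,"rx": 0,"ry": 0,"rz": 75},
])

```text
time: 11.75
position: [0.4844, 0.2209, 0.2466]
eef_rot: [-2.251, -2.191, 0.001]
wrist_force: [-0.5, -0.1, 0.9]
opening: 0.463
grip_force: 0.0
```

```bash
python3 - <<'E'
from h import *
q,r=pose();print(q,r.as_matrix().round(3))
to([.501,.189,.0385],np.radians(179))
E
```

```text
[0.48444863 0.22088575 0.2466322 ] [[ 0.027  1.    -0.001]
 [ 1.    -0.027 -0.   ]
 [-0.    -0.001 -1.   ]]
shift mm [-31.4  17.5 208.1]
yaw now -1.5407666070734694 rz deg (tool z down) -0.5407666070734826 j7 -0.5108677359022379
```

Call:
carry_out([
  {"grip": 0.04,"dx": -0.0335,"dy": 0.016,"dz": 0.05,"rx": 0,"ry": 0,"rz": 0},
  {"grip": 0.04,"dx": -0.0335,"dy": 0.016,"dz": 0.1,"rx": 0,"ry": 0,"rz": 0},
  {"grip": 0.04,"dx": -0.0335,"dy": 0.016,"dz": 0.15,"rx": 0,"ry": 0,"rz": 0},
  {"grip": 0.04,"dx": -0.0335,"dy": 0.016,"dz": 0.18,"rx": 0,"ry": 0,"rz": 0},
  {"grip": 0.04,"dx": -0.0335,"dy": 0.016,"dz": 0.2,"rx": 0,"ry": 0,"rz": 0},
  {"grip": 0.04,"dx": -0.0335,"dy": 0.016,"dz": 0.207,"rx": 0,"ry": 0,"rz": 0},
  {"grip": 0.04,"dx": -0.0335,"dy": 0.016,"dz": 0.207,"rx": 0,"ry": 0,"rz": 0},
  {"grip": 0,"dx": -0.0335,"dy": 0.016,"dz": 0.207,"rx": 0,"ry": 0,"rz": 0},
  {"grip": 0,"dx": -0.0335,"dy": 0.016,"dz": 0.207,"rx": 0,"ry": 0,"rz": 0},
  {"grip": 0,"dx": -0.0335,"dy": 0.016,"dz": 0.207,"rx": 0,"ry": 0,"rz": 0},
  {"grip": 0,"dx": -0.0335,"dy": 0.016,"dz": 0.207,"rx": 0,"ry": 0,"rz": 0},
  {"grip": 0,"dx": -0.0335,"dy": 0.016,"dz": 0.207,"rx": 0,"ry": 0,"rz": 0},
], grip_force=30)

```text
time: 12.95
position: [0.5029, 0.1866, 0.041]
eef_rot: [2.239, 2.2, 0.007]
wrist_force: [8.2, -0.2, -4.0]
opening: 0.158
grip_force: 30.0
```

Call:
carry_out([
  {"grip": 0,"dx": 0,"dy": 0.0025,"dz": 0,"rx": 0,"ry": 0,"rz": -8},
  {"grip": 0,"dx": 0,"dy": 0.0025,"dz": 0,"rx": 0,"ry": 0,"rz": -16},
  {"grip": 0,"dx": 0,"dy": 0.0025,"dz": 0,"rx": 0,"ry": 0,"rz": -24},
  {"grip": 0,"dx": 0,"dy": 0.0025,"dz": 0,"rx": 0,"ry": 0,"rz": -32},
  {"grip": 0,"dx": 0,"dy": 0.0025,"dz": 0,"rx": 0,"ry": 0,"rz": -40},
  {"grip": 0,"dx": 0,"dy": 0.0025,"dz": 0,"rx": 0,"ry": 0,"rz": -48},
])

```text
time: 13.55
position: [0.5058, 0.1876, 0.041]
eef_rot: [1.141, 2.922, 0.007]
wrist_force: [12.1, 4.4, -8.8]
opening: 0.159
grip_force: 30.0
```

Call:
carry_out([
  {"grip": 0,"dx": 0,"dy": 0,"dz": 0,"rx": 0,"ry": 0,"rz": -8},
  {"grip": 0,"dx": 0,"dy": 0,"dz": 0,"rx": 0,"ry": 0,"rz": -16},
  {"grip": 0,"dx": 0,"dy": 0,"dz": 0,"rx": 0,"ry": 0,"rz": -24},
  {"grip": 0,"dx": 0,"dy": 0,"dz": 0,"rx": 0,"ry": 0,"rz": -32},
  {"grip": 0,"dx": 0,"dy": 0,"dz": 0,"rx": 0,"ry": 0,"rz": -32},
])

```text
time: 14.05
position: [0.5066, 0.1873, 0.041]
eef_rot: [0.294, 3.121, 0.005]
wrist_force: [13.7, 4.3, -10.7]
opening: 0.159
grip_force: 30.0
```

```bash
python3 - <<'E'
from h import *
q,r=pose();s=ctrl.state();print(q,s["wrist_force"],s["torque"],s["opening"]*87)
to(q+[.0006,-.035,0],np.radians(79))
E
```

```text
[0.50664011 0.18733141 0.04102515] [ 13.69592471   4.25888335 -10.68786264] [ 0.94218648 -3.13125094 -0.28622727] 13.842064934721552
shift mm [ -7.1 -34.3  -0.1]
yaw now 79.24806508762009 rz deg (tool z down) 0.24806508762010082 j7 0.9922193710523763
```

Call:
carry_out([
  {"grip": 0,"dx": -0.004,"dy": -0.005,"dz": 0,"rx": 0,"ry": 0,"rz": 0},
  {"grip": 0,"dx": -0.005,"dy": -0.01,"dz": 0,"rx": 0,"ry": 0,"rz": 0},
  {"grip": 0,"dx": -0.006,"dy": -0.015,"dz": 0,"rx": 0,"ry": 0,"rz": 0},
  {"grip": 0,"dx": -0.007,"dy": -0.02,"dz": 0,"rx": 0,"ry": 0,"rz": 0},
  {"grip": 0,"dx": -0.008,"dy": -0.025,"dz": 0,"rx": 0,"ry": 0,"rz": 0},
  {"grip": 0,"dx": -0.009,"dy": -0.03,"dz": 0,"rx": 0,"ry": 0,"rz": 0},
  {"grip": 0,"dx": -0.01,"dy": -0.035,"dz": 0,"rx": 0,"ry": 0,"rz": 0},
  {"grip": 0,"dx": -0.01,"dy": -0.037,"dz": 0,"rx": 0,"ry": 0,"rz": 0},
  {"grip": 0,"dx": -0.01,"dy": -0.037,"dz": 0,"rx": 0,"ry": 0,"rz": 0},
])

```text
time: 14.95
position: [0.506, 0.1558, 0.0409]
eef_rot: [0.294, 3.126, 0.014]
wrist_force: [1.0, 23.9, -5.8]
opening: 0.158
grip_force: 30.1
```

Call:
carry_out([
  {"grip": 0,"dx": 0,"dy": -0.002,"dz": 0,"rx": 0,"ry": 0,"rz": 0},
  {"grip": 0,"dx": 0,"dy": -0.002,"dz": 0,"rx": 0,"ry": 0,"rz": 0},
])

```text
time: 15.15
position: [0.5059, 0.1558, 0.041]
eef_rot: [0.291, 3.125, 0.017]
wrist_force: [4.4, 30.3, -10.6]
opening: 0.162
grip_force: 30.1
```

Call:
carry_out([
  {"grip": 0,"dx": 0,"dy": 0.004,"dz": 0,"rx": 0,"ry": 0,"rz": 0},
  {"grip": 0.025,"dx": 0,"dy": 0.004,"dz": 0,"rx": 0,"ry": 0,"rz": 0},
  {"grip": 0.025,"dx": 0,"dy": 0.004,"dz": 0,"rx": 0,"ry": 0,"rz": 0},
  {"grip": 0.025,"dx": 0,"dy": 0.004,"dz": -0.02,"rx": 0,"ry": 0,"rz": 0},
  {"grip": 0.025,"dx": 0,"dy": 0.004,"dz": -0.06,"rx": 0,"ry": 0,"rz": 0},
  {"grip": 0.05,"dx": 0,"dy": 0.004,"dz": -0.11,"rx": 0,"ry": 0,"rz": 0},
  {"grip": 0.05,"dx": 0,"dy": 0.004,"dz": -0.16,"rx": 0,"ry": 0,"rz": 0},
  {"grip": 0.06,"dx": 0.1,"dy": -0.08,"dz": -0.2,"rx": 0,"ry": 0,"rz": 0},
  {"grip": 0.06,"dx": 0.1,"dy": -0.15,"dz": -0.2,"rx": 0,"ry": 0,"rz": 0},
  {"grip": 0.06,"dx": 0.1,"dy": -0.15,"dz": -0.2,"rx": 0,"ry": 0,"rz": 0},
  {"grip": 0.06,"dx": 0.1,"dy": -0.15,"dz": -0.2,"rx": 0,"ry": 0,"rz": 0},
])

```text
time: 16.25
position: [0.377, 0.0159, 0.2406]
eef_rot: [0.302, 3.126, 0.001]
wrist_force: [0.1, 0.5, 0.1]
opening: 0.668
grip_force: 0.0
```

```bash
python3 - <<'E'
from h import *
q,r=pose();print(q)
T=ctrl.snapshot("top");S=ctrl.snapshot("side");cv2.imwrite("pics/tA.png",T);cv2.imwrite("pics/sA.png",S)
a=cv2.resize(T[110:230,165:485],(800,300),interpolation=cv2.INTER_CUBIC);b=cv2.resize(S[140:260,290:450],(400,300),interpolation=cv2.INTER_CUBIC)
b2=cv2.resize(T[110:230,165:325],(400,300),interpolation=cv2.INTER_CUBIC)
cv2.imwrite("pics/g1.png",np.vstack([a,np.hstack([b,b2])]))
E
```

```text
[0.37697924 0.01589161 0.24055304]
```

View pics/g1.png

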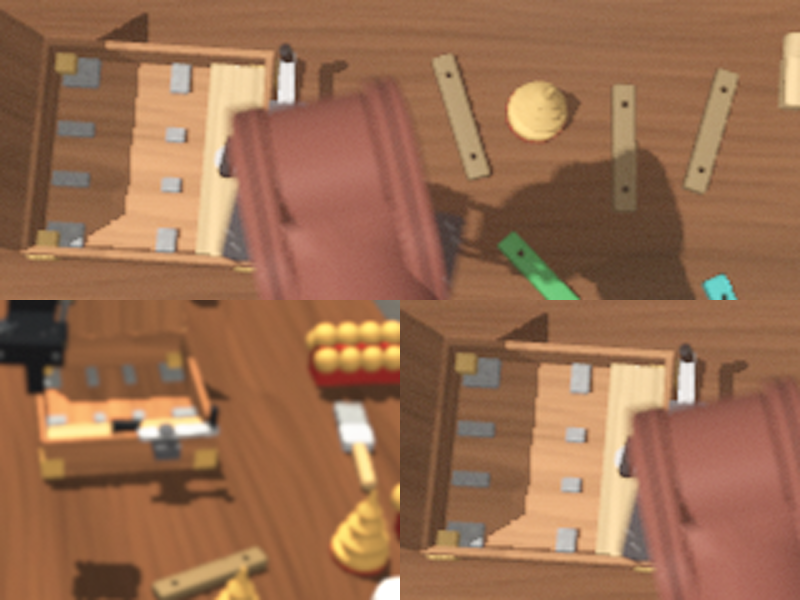

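The retainer is parked against the latch wall, and the ribs show at crop (180,78), (176,135), (171,185) and (167,240). All three bars are in place, and the finial stands at (540,110). I measure the slots and bars now.

```bash
cat >> h.py <<'E'
def bars(T):
    h=cv2.cvtColor(T,cv2.COLOR_BGR2HSV);m=cv2.inRange(h,(14,60,60),(25,135,225));m[:,:322]=0;m[:,475:]=0;m[:115]=0;m[215:]=0
    m=cv2.morphologyEx(m,cv2.MORPH_OPEN,np.ones((3,3)))
    for c in cv2.findContours(m,cv2.RETR_EXTERNAL,cv2.CHAIN_APPROX_NONE)[0]:
        if cv2.contourArea(c)<120: continue
        r=cv2.minAreaRect(c);bx=np.array([pl("top",*q,.014) for q in cv2.boxPoints(r)])
        e=[bx[1]-bx[0],bx[2]-bx[1]];l=max(e,key=np.linalg.norm)
        print("bar",np.round(r[0],1),bx.mean(0).round(4),[np.linalg.norm(k).round(3) for k in e],"yaw",round((np.degrees(np.arctan2(l[1],l[0]))+90)%180-90,1))
E
python3 - <<'E'
from h import *
T=cv2.imread("pics/tA.png");S=cv2.imread("pics/sA.png");bars(T)
g=lambda u,v,z:pl("top",165+u/2.5,110+v/2.5,z)
for u,v in((180,78),(176,135),(171,185),(167,240),(80,72),(75,129),(70,179),(66,236)):print(u,v,g(u,v,.016).round(4))
h=cv2.cvtColor(T,cv2.COLOR_BGR2HSV);m=cv2.inRange(h,(17,95,226),(25,255,255))
for n,I,w in(("top",T,(355,405,125,190)),("side",S,(360,415,230,300))):
    h=cv2.cvtColor(I,cv2.COLOR_BGR2HSV);m=cv2.inRange(h,(10,135,150),(28,255,255));k=np.zeros_like(m);k[w[2]:w[3],w[0]:w[1]]=m[w[2]:w[3],w[0]:w[1]]
    c=max(cv2.findContours(k,0,1)[0],key=cv2.contourArea);print(n,cv2.boundingRect(c),cv2.minEnclosingCircle(c))
print("finial foot guess",g(537,112,.01),"proj tip",pr("top",[*g(537,112,.01)[:2],.108]))
E
```

```text
bar [414. 169.] [ 0.5331 -0.291   0.014 ] [np.float64(0.029), np.float64(0.147)] yaw -0.4
bar [386.5 150.9] [ 0.5838 -0.2108  0.014 ] [np.float64(0.029), np.float64(0.063)] yaw 18.4
bar [448.9 162. ] [ 0.5571 -0.3934  0.014 ] [np.float64(0.153), np.float64(0.03)] yaw -16.6
bar [348.9 156.3] [ 0.5644 -0.1017  0.014 ] [np.float64(0.03), np.float64(0.152)] yaw 17.3
180 78 [0.5976 0.2211 0.016 ]
176 135 [0.5305 0.2219 0.016 ]
171 185 [0.4726 0.2243 0.016 ]
167 240 [0.4098 0.2252 0.016 ]
80 72 [0.6008 0.3354 0.016 ]
75 129 [0.5339 0.3365 0.016 ]
70 179 [0.476  0.3381 0.016 ]
66 236 [0.4111 0.3379 0.016 ]
top (378, 166, 5, 2) ((380.0, 166.5), 2.061652660369873)
side (360, 230, 55, 70) ((387.0, 264.5), 43.80934524536133)
finial foot guess [ 0.57233316 -0.19217246  0.01      ] proj tip [385.5196934  145.98195223]
```

```bash
python3 - <<'E'
from h import *
to([.557,-.393,.1],np.radians(73.4))
E
```

```text
shift mm [-256.1 -364.3  141.1]
yaw now 78.7134019241463 rz deg (tool z down) 5.313401924146294 j7 1.1400339753044144
```

Call:
carry_out([
  {"grip": 0.055,"dx": -0.256,"dy": -0.364,"dz": 0.04,"rx": 0,"ry": 0,"rz": 5},
  {"grip": 0.055,"dx": -0.256,"dy": -0.364,"dz": 0.04,"rx": 0,"ry": 0,"rz": 5},
  {"grip": 0.055,"dx": -0.256,"dy": -0.364,"dz": 0.04,"rx": 0,"ry": 0,"rz": 5},
  {"grip": 0.055,"dx": -0.256,"dy": -0.364,"dz": 0.04,"rx": 0,"ry": 0,"rz": 5},
  {"grip": 0.055,"dx": -0.256,"dy": -0.364,"dz": 0.04,"rx": 0,"ry": 0,"rz": 5},
  {"grip": 0.055,"dx": -0.256,"dy": -0.364,"dz": 0.04,"rx": 0,"ry": 0,"rz": 5},
  {"grip": 0.055,"dx": -0.256,"dy": -0.364,"dz": 0.04,"rx": 0,"ry": 0,"rz": 5},
  {"grip": 0.055,"dx": -0.256,"dy": -0.364,"dz": 0.04,"rx": 0,"ry": 0,"rz": 5},
  {"grip": 0.055,"dx": -0.256,"dy": -0.364,"dz": 0.04,"rx": 0,"ry": 0,"rz": 5},
  {"grip": 0.055,"dx": -0.256,"dy": -0.364,"dz": 0.04,"rx": 0,"ry": 0,"rz": 5},
  {"grip": 0.055,"dx": -0.256,"dy": -0.364,"dz": 0.04,"rx": 0,"ry": 0,"rz": 5},
  {"grip": 0.055,"dx": -0.256,"dy": -0.364,"dz": 0.04,"rx": 0,"ry": 0,"rz": 5},
], grip_force=55)

```text
time: 17.55
position: [0.5607, -0.3873, 0.2001]
eef_rot: [0.436, 3.111, 0.001]
wrist_force: [-0.0, 0.5, -0.4]
opening: 0.631
grip_force: 0.0
```

```bash
python3 - <<'E'
from h import *
print(pose()[0])
to([.557,-.393,.004],np.radians(73.4))
cv2.imwrite("pics/sB.png",ctrl.snapshot("side"))
bars(ctrl.snapshot("top"))
E
```

```text
[ 0.56073033 -0.38730644  0.20010545]
shift mm [  2.1  -6.6 196.1]
yaw now 74.05798088005783 rz deg (tool z down) 0.6579808800578261 j7 2.05484670221063
bar [414.5 166. ] [ 0.5419 -0.2925  0.014 ] [np.float64(0.026), np.float64(0.136)] yaw -0.4
bar [386.4 151.4] [ 0.5821 -0.2107  0.014 ] [np.float64(0.028), np.float64(0.066)] yaw 17.5
bar [348.7 156.4] [ 0.5643 -0.1013  0.014 ] [np.float64(0.03), np.float64(0.152)] yaw 18.0
```

Call:
carry_out([
  {"grip": 0.055,"dx": 0.002,"dy": -0.006,"dz": 0.05,"rx": 0,"ry": 0,"rz": 0.5},
  {"grip": 0.055,"dx": 0.002,"dy": -0.006,"dz": 0.1,"rx": 0,"ry": 0,"rz": 0.5},
  {"grip": 0.055,"dx": 0.002,"dy": -0.006,"dz": 0.15,"rx": 0,"ry": 0,"rz": 0.5},
  {"grip": 0.055,"dx": 0.002,"dy": -0.006,"dz": 0.18,"rx": 0,"ry": 0,"rz": 0.5},
  {"grip": 0.055,"dx": 0.002,"dy": -0.006,"dz": 0.195,"rx": 0,"ry": 0,"rz": 0.5},
  {"grip": 0.055,"dx": 0.002,"dy": -0.006,"dz": 0.195,"rx": 0,"ry": 0,"rz": 0.5},
  {"grip": 0.0,"dx": 0.002,"dy": -0.006,"dz": 0.195,"rx": 0,"ry": 0,"rz": 0.5},
  {"grip": 0.0,"dx": 0.002,"dy": -0.006,"dz": 0.195,"rx": 0,"ry": 0,"rz": 0.5},
  {"grip": 0.0,"dx": 0.002,"dy": -0.006,"dz": 0.195,"rx": 0,"ry": 0,"rz": 0.5},
  {"grip": 0.0,"dx": 0.002,"dy": -0.006,"dz": 0.195,"rx": 0,"ry": 0,"rz": 0.5},
  {"grip": 0.0,"dx": 0.002,"dy": -0.006,"dz": 0.195,"rx": 0,"ry": 0,"rz": 0.5},
  {"grip": 0.0,"dx": 0.002,"dy": -0.006,"dz": 0.195,"rx": 0,"ry": 0,"rz": 0.5},
])

```text
time: 18.85
position: [0.5573, -0.3939, 0.0058]
eef_rot: [0.45, 3.108, -0.001]
wrist_force: [-1.3, 0.4, 6.7]
opening: 0.293
grip_force: 55.0
```

Call:
carry_out([
  {"grip": 0,"dx": 0,"dy": 0,"dz": -0.04,"rx": 0,"ry": 0,"rz": 0},
  {"grip": 0,"dx": 0,"dy": 0,"dz": -0.09,"rx": 0,"ry": 0,"rz": 0},
  {"grip": 0,"dx": 0,"dy": 0,"dz": -0.14,"rx": 0,"ry": 0,"rz": 0},
  {"grip": 0,"dx": 0,"dy": 0,"dz": -0.19,"rx": 0,"ry": 0,"rz": 0},
  {"grip": 0,"dx": 0,"dy": 0,"dz": -0.22,"rx": 0,"ry": 0,"rz": 0},
  {"grip": 0,"dx": 0,"dy": 0,"dz": -0.22,"rx": 0,"ry": 0,"rz": 0},
])

```text
time: 19.45
position: [0.5581, -0.3949, 0.2297]
eef_rot: [0.45, 3.103, -0.004]
wrist_force: [0.9, -1.1, -4.8]
opening: 0.291
grip_force: 55.0
```

```bash
python3 - <<'E'
from h import *
s=ctrl.state();print(pose()[0],s["opening"]*87,s["wrist_force"],s["grip_force"],s["joints"])
to([.561,.2745,.2],np.radians(-1.3))
bars(ctrl.snapshot("top"))
E
```

```text
[ 0.55812068 -0.39486282  0.22966115] 25.31755135943632 [ 0.86912577 -1.1304406  -4.81443296] 54.995604157447815 [ 0.05407564  0.46173577  0.71308487  1.39581188 -0.3022764   1.38752062
  2.05077129]
shift mm [187.4 642.7  27.5]
yaw now 73.51097725736756 rz deg (tool z down) 74.81097725736755 j7 2.05077129323349
bar [414. 169.] [ 0.5331 -0.291   0.014 ] [np.float64(0.029), np.float64(0.147)] yaw -0.4
bar [386.3 150.9] [ 0.5836 -0.2104  0.014 ] [np.float64(0.028), np.float64(0.063)] yaw 18.4
bar [348.8 156.2] [ 0.5647 -0.1017  0.014 ] [np.float64(0.03), np.float64(0.152)] yaw 17.5
```

Call:
carry_out([
  {"grip": 0,"dx": 0.192,"dy": 0.199,"dz": 0,"rx": 0,"ry": 0,"rz": 30},
  {"grip": 0,"dx": 0.192,"dy": 0.199,"dz": 0,"rx": 0,"ry": 0,"rz": 30},
  {"grip": 0,"dx": 0.192,"dy": 0.199,"dz": 0,"rx": 0,"ry": 0,"rz": 30},
  {"grip": 0,"dx": 0.192,"dy": 0.199,"dz": 0,"rx": 0,"ry": 0,"rz": 30},
  {"grip": 0,"dx": 0.192,"dy": 0.199,"dz": 0,"rx": 0,"ry": 0,"rz": 30},
  {"grip": 0,"dx": 0.192,"dy": 0.199,"dz": 0,"rx": 0,"ry": 0,"rz": 30},
  {"grip": 0,"dx": 0.19,"dy": 0.35,"dz": 0,"rx": 0,"ry": 0,"rz": 50},
  {"grip": 0,"dx": 0.19,"dy": 0.35,"dz": 0,"rx": 0,"ry": 0,"rz": 50},
  {"grip": 0,"dx": 0.19,"dy": 0.35,"dz": 0,"rx": 0,"ry": 0,"rz": 50},
  {"grip": 0,"dx": 0.187,"dy": 0.643,"dz": 0,"rx": 0,"ry": 0,"rz": 75},
  {"grip": 0,"dx": 0.187,"dy": 0.643,"dz": 0,"rx": 0,"ry": 0,"rz": 75},
  {"grip": 0,"dx": 0.187,"dy": 0.643,"dz": 0,"rx": 0,"ry": 0,"rz": 75},
])

```text
time: 20.7
position: [0.5137, 0.1311, 0.2222]
eef_rot: [-2.255, -2.185, 0.006]
wrist_force: [2.0, -0.7, -3.4]
opening: 0.292
grip_force: 55.0
```

```bash
python3 - <<'E'
from h import *
s=ctrl.state();print(pose()[0],s["opening"]*87,s["wrist_force"],s["grip_force"])
to([.561,.2745,.2],np.radians(-1.3))
E
```

```text
[0.51371929 0.13112565 0.22220882] 25.419925071878 [ 2.00314233 -0.66168731 -3.43234141] 54.988948702812195
shift mm [144.8  42.8  21.8]
yaw now -1.802946707601355 rz deg (tool z down) -0.50294670760136 j7 -0.33023908620825865
```

Call:
carry_out([
  {"grip": 0,"dx": 0.144,"dy": 0.0425,"dz": 0.02,"rx": 0,"ry": 0,"rz": -0.5},
  {"grip": 0,"dx": 0.144,"dy": 0.0425,"dz": 0.02,"rx": 0,"ry": 0,"rz": -0.5},
  {"grip": 0,"dx": 0.144,"dy": 0.0425,"dz": 0.02,"rx": 0,"ry": 0,"rz": -0.5},
  {"grip": 0,"dx": 0.144,"dy": 0.0425,"dz": 0.02,"rx": 0,"ry": 0,"rz": -0.5},
  {"grip": 0,"dx": 0.144,"dy": 0.0425,"dz": 0.07,"rx": 0,"ry": 0,"rz": -0.5},
  {"grip": 0,"dx": 0.144,"dy": 0.0425,"dz": 0.12,"rx": 0,"ry": 0,"rz": -0.5},
  {"grip": 0,"dx": 0.144,"dy": 0.0425,"dz": 0.12,"rx": 0,"ry": 0,"rz": -0.5},
])

```text
time: 21.4
position: [0.5548, 0.2693, 0.0951]
eef_rot: [-2.237, -2.201, 0.026]
wrist_force: [-1.1, -0.4, -5.3]
opening: 0.291
grip_force: 55.0
```

```bash
python3 - <<'E'
from h import *
s=ctrl.state();print(pose()[0],s["opening"]*87,s["wrist_force"],s["grip_force"])
to([.561,.2745,.0148],np.radians(-1.3))
S=ctrl.snapshot("side");T=ctrl.snapshot("top")
a=cv2.resize(T[110:230,165:325],(400,300),interpolation=cv2.INTER_CUBIC);b=cv2.resize(S[130:220,300:420],(400,300),interpolation=cv2.INTER_CUBIC)
cv2.imwrite("pics/i1.png",np.hstack([a,b]))
E
```

```text
[0.55476344 0.26928571 0.09505714] 25.315980080937905 [-1.13007635 -0.42809882 -5.28129652] 54.99539852142334
shift mm [ 6.   7.3 80.1]
yaw now -0.9406380468213155 rz deg (tool z down) 0.35936195317868497 j7 -0.4362774846613374
```

View pics/i1.png

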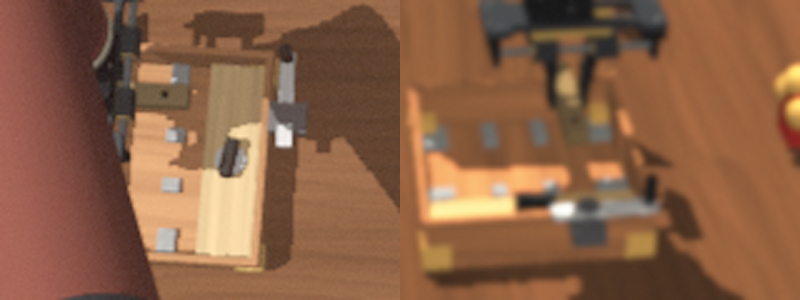

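The bar hangs over slot 2, lined up with the gap between the ribs (top crop (160,95)). I lower it and let go.

Call:
carry_out([
  {"grip": 0,"dx": 0.005,"dy": 0.006,"dz": 0.02,"rx": 0,"ry": 0,"rz": 0},
  {"grip": 0,"dx": 0.005,"dy": 0.006,"dz": 0.045,"rx": 0,"ry": 0,"rz": 0},
  {"grip": 0,"dx": 0.005,"dy": 0.006,"dz": 0.065,"rx": 0,"ry": 0,"rz": 0},
  {"grip": 0,"dx": 0.005,"dy": 0.006,"dz": 0.077,"rx": 0,"ry": 0,"rz": 0},
  {"grip": 0,"dx": 0.005,"dy": 0.006,"dz": 0.079,"rx": 0,"ry": 0,"rz": 0},
  {"grip": 0,"dx": 0.005,"dy": 0.006,"dz": 0.079,"rx": 0,"ry": 0,"rz": 0},
])

```text
time: 22.1
position: [0.568, 0.2774, 0.0273]
eef_rot: [2.24, 2.202, 0.002]
wrist_force: [0.1, 0.3, -4.3]
opening: 0.291
grip_force: 55.0
```

```bash
python3 - <<'E'
from h import *
s=ctrl.state();print(pose()[0],s["opening"]*87,s["wrist_force"],s["grip_force"])
to([.561,.2745,.0148],np.radians(-1.3))
E
```

```text
[0.5680322  0.27742854 0.02727552] 25.29927267071045 [ 0.12088678  0.31352761 -4.25486089] 54.9955952167511
shift mm [-3.1 -7.  12.5]
yaw now -0.9790188874636613 rz deg (tool z down) 0.3209811125363364 j7 -0.41290339442235713
```

Call:
carry_out([
  {"grip": 0,"dx": -0.003,"dy": -0.007,"dz": 0.0,"rx": 0,"ry": 0,"rz": 0},
  {"grip": 0,"dx": -0.003,"dy": -0.007,"dz": 0.006,"rx": 0,"ry": 0,"rz": 0},
  {"grip": 0,"dx": -0.003,"dy": -0.007,"dz": 0.012,"rx": 0,"ry": 0,"rz": 0},
  {"grip": 0,"dx": -0.003,"dy": -0.007,"dz": 0.012,"rx": 0,"ry": 0,"rz": 0},
  {"grip": 0,"dx": -0.003,"dy": -0.007,"dz": 0.012,"rx": 0,"ry": 0,"rz": 0},
])

```text
time: 22.6
position: [0.5602, 0.2742, 0.0138]
eef_rot: [-2.24, -2.202, 0.0]
wrist_force: [-0.7, 0.5, -4.3]
opening: 0.294
grip_force: 55.0
```

Call:
carry_out([
  {"grip": 0,"dx": 0,"dy": 0,"dz": 0.001,"rx": 0,"ry": 0,"rz": 0},
  {"grip": 0.038,"dx": 0,"dy": 0,"dz": 0.001,"rx": 0,"ry": 0,"rz": 0},
  {"grip": 0.038,"dx": 0,"dy": 0,"dz": 0.001,"rx": 0,"ry": 0,"rz": 0},
  {"grip": 0.038,"dx": 0,"dy": 0,"dz": 0.001,"rx": 0,"ry": 0,"rz": 0},
  {"grip": 0.038,"dx": 0,"dy": 0,"dz": -0.03,"rx": 0,"ry": 0,"rz": 0},
  {"grip": 0.038,"dx": 0,"dy": 0,"dz": -0.08,"rx": 0,"ry": 0,"rz": 0},
  {"grip": 0.055,"dx": 0,"dy": 0,"dz": -0.13,"rx": 0,"ry": 0,"rz": 0},
  {"grip": 0.055,"dx": 0,"dy": 0,"dz": -0.18,"rx": 0,"ry": 0,"rz": 0},
  {"grip": 0.055,"dx": 0,"dy": 0,"dz": -0.22,"rx": 0,"ry": 0,"rz": 0},
  {"grip": 0.055,"dx": -0.1,"dy": -0.1,"dz": -0.22,"rx": 0,"ry": 0,"rz": -10},
  {"grip": 0.055,"dx": -0.1,"dy": -0.1,"dz": -0.22,"rx": 0,"ry": 0,"rz": -20},
  {"grip": 0.055,"dx": -0.1,"dy": -0.1,"dz": -0.22,"rx": 0,"ry": 0,"rz": -20},
])

```text
time: 23.8
position: [0.4573, 0.1743, 0.234]
eef_rot: [1.817, 2.562, 0.001]
wrist_force: [-0.4, -0.4, 0.0]
opening: 0.63
grip_force: 0.0
```

```bash
python3 - <<'E'
from h import *
print(pose()[0])
T=ctrl.snapshot("top");S=ctrl.snapshot("side");bars(T)
to([.511,-.291,.2],np.radians(89.6))
E
```

```text
[0.45726803 0.17426352 0.23404489]
bar [414.  168.5] [ 0.5346 -0.291   0.014 ] [np.float64(0.029), np.float64(0.15)] yaw -0.4
bar [386.3 150.9] [ 0.5836 -0.2104  0.014 ] [np.float64(0.028), np.float64(0.063)] yaw 18.4
bar [348.7 156.4] [ 0.5643 -0.1014  0.014 ] [np.float64(0.029), np.float64(0.152)] yaw 17.7
shift mm [-455.8  -98.3   34. ]
yaw now 18.938086487392418 rz deg (tool z down) -70.6619135126076 j7 -0.12378057132835935
```

Call:
carry_out([
  {"grip": 0.055,"dx": -0.456,"dy": -0.098,"dz": 0.02,"rx": 0,"ry": 0,"rz": -70.5},
  {"grip": 0.055,"dx": -0.456,"dy": -0.098,"dz": 0.02,"rx": 0,"ry": 0,"rz": -70.5},
  {"grip": 0.055,"dx": -0.456,"dy": -0.098,"dz": 0.02,"rx": 0,"ry": 0,"rz": -70.5},
  {"grip": 0.055,"dx": -0.456,"dy": -0.098,"dz": 0.02,"rx": 0,"ry": 0,"rz": -70.5},
  {"grip": 0.055,"dx": -0.456,"dy": -0.098,"dz": 0.02,"rx": 0,"ry": 0,"rz": -70.5},
  {"grip": 0.055,"dx": -0.456,"dy": -0.098,"dz": 0.02,"rx": 0,"ry": 0,"rz": -70.5},
  {"grip": 0.055,"dx": -0.456,"dy": -0.098,"dz": 0.02,"rx": 0,"ry": 0,"rz": -70.5},
  {"grip": 0.055,"dx": -0.456,"dy": -0.098,"dz": 0.02,"rx": 0,"ry": 0,"rz": -70.5},
  {"grip": 0.055,"dx": -0.456,"dy": -0.098,"dz": 0.02,"rx": 0,"ry": 0,"rz": -70.5},
  {"grip": 0.055,"dx": -0.456,"dy": -0.098,"dz": 0.02,"rx": 0,"ry": 0,"rz": -70.5},
  {"grip": 0.055,"dx": -0.456,"dy": -0.098,"dz": 0.02,"rx": 0,"ry": 0,"rz": -70.5},
  {"grip": 0.055,"dx": -0.456,"dy": -0.098,"dz": 0.02,"rx": 0,"ry": 0,"rz": -70.5},
])

```text
time: 25.1
position: [0.5133, -0.2933, 0.2138]
eef_rot: [-0.024, -3.141, 0.006]
wrist_force: [-0.8, -0.6, 1.3]
opening: 0.634
grip_force: 0.0
```

Call:
carry_out([
  {"grip": 0.055,"dx": 0,"dy": 0,"dz": 0,"rx": 0,"ry": 0,"rz": 0},
  {"grip": 0.055,"dx": 0,"dy": 0,"dz": 0,"rx": 0,"ry": 0,"rz": 0},
])

```text
time: 25.3
position: [0.515, -0.286, 0.2138]
eef_rot: [-0.011, -3.141, -0.001]
wrist_force: [-0.5, 0.7, -0.5]
opening: 0.631
grip_force: 0.0
```

```bash
python3 - <<'E'
from h import *
print(pose()[0])
to([.511,-.291,.005],np.radians(89.6))
S=ctrl.snapshot("side");T=ctrl.snapshot("top");bars(T)
a=cv2.resize(T[100:260,165:485],(600,300),interpolation=cv2.INTER_CUBIC);b=cv2.resize(S[130:370,290:470],(600,300)[::-1] and (225,300),interpolation=cv2.INTER_CUBIC)
cv2.imwrite("pics/j1.png",np.hstack([a,b])[:,:800])
E
```

```text
[ 0.51499693 -0.28598166  0.2137853 ]
shift mm [  3.9  -5.1 208.8]
yaw now 89.5897404548879 rz deg (tool z down) -0.010259545112091989 j7 2.1624285326057873
bar [386.3 150.9] [ 0.5836 -0.2104  0.014 ] [np.float64(0.028), np.float64(0.063)] yaw 18.4
bar [348.6 156.5] [ 0.564 -0.101  0.014] [np.float64(0.031), np.float64(0.151)] yaw 17.8
```

View pics/j1.png

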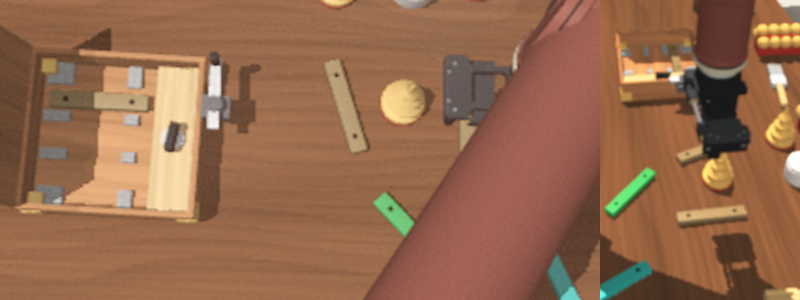

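Bar C lies well in slot 2 (crop (95,101)), and bar B is still in place. I grip B about 27 mm off its middle, which keeps the gripper body clear of the finial.

Call:
carry_out([
  {"grip": 0.055,"dx": 0.008,"dy": -0.005,"dz": 0.05,"rx": 0,"ry": 0,"rz": 0},
  {"grip": 0.055,"dx": 0.008,"dy": -0.005,"dz": 0.08,"rx": 0,"ry": 0,"rz": 0},
  {"grip": 0.055,"dx": 0.008,"dy": -0.005,"dz": 0.1,"rx": 0,"ry": 0,"rz": 0},
  {"grip": 0.055,"dx": 0.008,"dy": -0.005,"dz": 0.14,"rx": 0,"ry": 0,"rz": 0},
  {"grip": 0.055,"dx": 0.008,"dy": -0.005,"dz": 0.18,"rx": 0,"ry": 0,"rz": 0},
  {"grip": 0.055,"dx": 0.008,"dy": -0.005,"dz": 0.205,"rx": 0,"ry": 0,"rz": 0},
  {"grip": 0.055,"dx": 0.008,"dy": -0.005,"dz": 0.209,"rx": 0,"ry": 0,"rz": 0},
  {"grip": 0,"dx": 0.008,"dy": -0.005,"dz": 0.209,"rx": 0,"ry": 0,"rz": 0},
  {"grip": 0,"dx": 0.008,"dy": -0.005,"dz": 0.209,"rx": 0,"ry": 0,"rz": 0},
  {"grip": 0,"dx": 0.008,"dy": -0.005,"dz": 0.209,"rx": 0,"ry": 0,"rz": 0},
  {"grip": 0,"dx": 0.008,"dy": -0.005,"dz": 0.209,"rx": 0,"ry": 0,"rz": 0},
  {"grip": 0,"dx": 0.008,"dy": -0.005,"dz": 0.209,"rx": 0,"ry": 0,"rz": 0},
], grip_force=60)

```text
time: 26.6
position: [0.507, -0.2924, 0.0059]
eef_rot: [0.013, 3.14, -0.001]
wrist_force: [-0.6, 1.2, 5.6]
opening: 0.29
grip_force: 60.0
```

Call:
carry_out([
  {"grip": 0,"dx": 0,"dy": 0,"dz": -0.03,"rx": 0,"ry": 0,"rz": 0},
  {"grip": 0,"dx": 0,"dy": 0,"dz": -0.08,"rx": 0,"ry": 0,"rz": 0},
  {"grip": 0,"dx": 0,"dy": 0,"dz": -0.13,"rx": 0,"ry": 0,"rz": 0},
  {"grip": 0,"dx": 0,"dy": 0,"dz": -0.18,"rx": 0,"ry": 0,"rz": 0},
  {"grip": 0,"dx": 0,"dy": 0,"dz": -0.23,"rx": 0,"ry": 0,"rz": 0},
  {"grip": 0,"dx": 0.075,"dy": 0.13,"dz": -0.23,"rx": 0,"ry": 0,"rz": 0},
  {"grip": 0,"dx": 0.075,"dy": 0.13,"dz": -0.23,"rx": 0,"ry": 0,"rz": 0},
  {"grip": 0,"dx": 0.075,"dy": 0.13,"dz": -0.23,"rx": 0,"ry": 0,"rz": 0},
  {"grip": 0,"dx": 0.07,"dy": 0.35,"dz": -0.23,"rx": 0,"ry": 0,"rz": 40},
  {"grip": 0,"dx": 0.07,"dy": 0.35,"dz": -0.23,"rx": 0,"ry": 0,"rz": 40},
  {"grip": 0,"dx": 0.07,"dy": 0.35,"dz": -0.23,"rx": 0,"ry": 0,"rz": 40},
  {"grip": 0,"dx": 0.07,"dy": 0.35,"dz": -0.23,"rx": 0,"ry": 0,"rz": 40},
])

```text
time: 27.8
position: [0.4375, 0.0099, 0.2347]
eef_rot: [-0.814, -3.034, -0.001]
wrist_force: [0.7, 0.2, -5.9]
opening: 0.291
grip_force: 60.0
```

```bash
python3 - <<'E'
from h import *
s=ctrl.state();print(pose()[0],s["opening"]*87,s["wrist_force"],s["torque"],s["grip_force"])
to([.5035,.296,.13],np.radians(-1.3))
E
```

```text
[0.4375271  0.00989825 0.23465474] 25.303154177394287 [ 0.65432183  0.21509317 -5.88707572] [ 0.10844737 -0.01226694  0.01228701] 59.98238503932953
shift mm [ 86.  280.7 104.8]
yaw now 59.96618456640624 rz deg (tool z down) 61.26618456640624 j7 0.865657058439373
```

Call:
carry_out([
  {"grip": 0,"dx": 0.086,"dy": 0.28,"dz": 0,"rx": 0,"ry": 0,"rz": 61},
  {"grip": 0,"dx": 0.086,"dy": 0.28,"dz": 0,"rx": 0,"ry": 0,"rz": 61},
  {"grip": 0,"dx": 0.086,"dy": 0.28,"dz": 0,"rx": 0,"ry": 0,"rz": 61},
  {"grip": 0,"dx": 0.086,"dy": 0.28,"dz": 0,"rx": 0,"ry": 0,"rz": 61},
  {"grip": 0,"dx": 0.086,"dy": 0.28,"dz": 0,"rx": 0,"ry": 0,"rz": 61},
  {"grip": 0,"dx": 0.086,"dy": 0.28,"dz": 0,"rx": 0,"ry": 0,"rz": 61},
  {"grip": 0,"dx": 0.086,"dy": 0.28,"dz": 0,"rx": 0,"ry": 0,"rz": 61},
  {"grip": 0,"dx": 0.086,"dy": 0.28,"dz": 0.05,"rx": 0,"ry": 0,"rz": 61},
  {"grip": 0,"dx": 0.086,"dy": 0.28,"dz": 0.1,"rx": 0,"ry": 0,"rz": 61},
  {"grip": 0,"dx": 0.086,"dy": 0.28,"dz": 0.13,"rx": 0,"ry": 0,"rz": 61},
  {"grip": 0,"dx": 0.086,"dy": 0.28,"dz": 0.13,"rx": 0,"ry": 0,"rz": 61},
  {"grip": 0,"dx": 0.086,"dy": 0.28,"dz": 0.13,"rx": 0,"ry": 0,"rz": 61},
])

```text
time: 29.0
position: [0.5025, 0.2942, 0.1054]
eef_rot: [2.235, 2.208, -0.001]
wrist_force: [0.5, 0.3, -5.6]
opening: 0.291
grip_force: 60.0
```

```bash
python3 - <<'E'
from h import *
s=ctrl.state();print(pose()[0],s["opening"]*87,s["wrist_force"],s["torque"],s["grip_force"])
to([.5035,.296,.0132],np.radians(-1.3))
E
```

```text
[0.50252644 0.29421106 0.10539659] 25.28162708469991 [ 0.4562452   0.29331904 -5.60324876] [ 0.10533    -0.05857176 -0.01307591] 59.98923361301422
shift mm [ 1.9  1.  92.2]
yaw now -0.7051632916906088 rz deg (tool z down) 0.5948367083093892 j7 -0.5634097507398368
```

Call:
carry_out([
  {"grip": 0,"dx": 0.001,"dy": 0.001,"dz": 0.04,"rx": 0,"ry": 0,"rz": 0.6},
  {"grip": 0,"dx": 0.001,"dy": 0.001,"dz": 0.07,"rx": 0,"ry": 0,"rz": 0.6},
  {"grip": 0,"dx": 0.001,"dy": 0.001,"dz": 0.085,"rx": 0,"ry": 0,"rz": 0.6},
  {"grip": 0,"dx": 0.001,"dy": 0.001,"dz": 0.092,"rx": 0,"ry": 0,"rz": 0.6},
  {"grip": 0,"dx": 0.001,"dy": 0.001,"dz": 0.092,"rx": 0,"ry": 0,"rz": 0.6},
  {"grip": 0,"dx": 0.001,"dy": 0.001,"dz": 0.0925,"rx": 0,"ry": 0,"rz": 0.6},
])

```text
time: 29.6
position: [0.5051, 0.2962, 0.0145]
eef_rot: [2.246, 2.196, 0.005]
wrist_force: [-0.5, 1.0, -4.3]
opening: 0.294
grip_force: 60.0
```

Call:
carry_out([
  {"grip": 0.038,"dx": 0,"dy": 0,"dz": 0,"rx": 0,"ry": 0,"rz": 0},
  {"grip": 0.038,"dx": 0,"dy": 0,"dz": 0,"rx": 0,"ry": 0,"rz": 0},
  {"grip": 0.038,"dx": 0,"dy": 0,"dz": 0,"rx": 0,"ry": 0,"rz": 0},
  {"grip": 0.038,"dx": 0,"dy": 0,"dz": -0.03,"rx": 0,"ry": 0,"rz": 0},
  {"grip": 0.038,"dx": 0,"dy": 0,"dz": -0.08,"rx": 0,"ry": 0,"rz": 0},
  {"grip": 0.05,"dx": 0,"dy": 0,"dz": -0.13,"rx": 0,"ry": 0,"rz": 0},
  {"grip": 0.05,"dx": 0,"dy": 0,"dz": -0.18,"rx": 0,"ry": 0,"rz": 0},
  {"grip": 0.05,"dx": 0,"dy": 0,"dz": -0.22,"rx": 0,"ry": 0,"rz": 0},
  {"grip": 0.05,"dx": -0.15,"dy": -0.04,"dz": -0.22,"rx": 0,"ry": 0,"rz": -20},
  {"grip": 0.05,"dx": -0.15,"dy": -0.04,"dz": -0.22,"rx": 0,"ry": 0,"rz": -20},
  {"grip": 0.05,"dx": -0.15,"dy": -0.04,"dz": -0.22,"rx": 0,"ry": 0,"rz": -20},
])

```text
time: 30.7
position: [0.4613, 0.1498, 0.2331]
eef_rot: [1.823, 2.558, 0.002]
wrist_force: [0.5, -0.1, 0.2]
opening: 0.574
grip_force: 0.0
```

```bash
python3 - <<'E'
from h import *
s=ctrl.state();print(pose()[0],s["opening"]*87)
T=ctrl.snapshot("top");bars(T);cv2.imwrite("pics/tC.png",T)
E
```

```text
[0.4612593  0.14983801 0.23310984] 49.94447349809926
bar [380.  153.5] [ 0.5753 -0.1921  0.014 ] [np.float64(0.064), np.float64(0.068)] yaw 0.1
bar [348.8 156.4] [ 0.5643 -0.1016  0.014 ] [np.float64(0.03), np.float64(0.151)] yaw 17.5
```

```bash
python3 - <<'E'
from h import *
to([.606,-.0885,.15],np.radians(107.5))
E
```

```text
shift mm [-264.1   64.9   83.5]
yaw now 18.624493836583564 rz deg (tool z down) -88.87550616341645 j7 -0.07240937503769672
```

Call:
carry_out([
  {"grip": 0.045,"dx": -0.264,"dy": 0.065,"dz": 0,"rx": 0,"ry": 0,"rz": -89},
  {"grip": 0.045,"dx": -0.264,"dy": 0.065,"dz": 0,"rx": 0,"ry": 0,"rz": -89},
  {"grip": 0.045,"dx": -0.264,"dy": 0.065,"dz": 0,"rx": 0,"ry": 0,"rz": -89},
  {"grip": 0.045,"dx": -0.264,"dy": 0.065,"dz": 0,"rx": 0,"ry": 0,"rz": -89},
  {"grip": 0.045,"dx": -0.264,"dy": 0.065,"dz": 0,"rx": 0,"ry": 0,"rz": -89},
  {"grip": 0.045,"dx": -0.264,"dy": 0.065,"dz": 0,"rx": 0,"ry": 0,"rz": -89},
  {"grip": 0.045,"dx": -0.264,"dy": 0.065,"dz": 0,"rx": 0,"ry": 0,"rz": -89},
  {"grip": 0.045,"dx": -0.264,"dy": 0.065,"dz": 0,"rx": 0,"ry": 0,"rz": -89},
  {"grip": 0.045,"dx": -0.264,"dy": 0.065,"dz": 0,"rx": 0,"ry": 0,"rz": -89},
  {"grip": 0.045,"dx": -0.264,"dy": 0.065,"dz": 0,"rx": 0,"ry": 0,"rz": -89},
  {"grip": 0.045,"dx": -0.264,"dy": 0.065,"dz": 0,"rx": 0,"ry": 0,"rz": -89},
  {"grip": 0.045,"dx": -0.264,"dy": 0.065,"dz": 0,"rx": 0,"ry": 0,"rz": -89},
])

```text
time: 31.95
position: [0.608, -0.0779, 0.2329]
eef_rot: [-0.488, 3.103, 0.0]
wrist_force: [0.2, 0.4, 1.2]
opening: 0.517
grip_force: 0.0
```

Call:
carry_out([
  {"grip": 0.045,"dx": 0,"dy": 0,"dz": 0.05,"rx": 0,"ry": 0,"rz": 0},
  {"grip": 0.045,"dx": 0,"dy": 0,"dz": 0.05,"rx": 0,"ry": 0,"rz": 0},
  {"grip": 0.045,"dx": 0,"dy": 0,"dz": 0.05,"rx": 0,"ry": 0,"rz": 0},
])

```text
time: 32.25
position: [0.6074, -0.0777, 0.1826]
eef_rot: [0.48, -3.103, -0.001]
wrist_force: [0.3, 0.2, 1.2]
opening: 0.516
grip_force: 0.0
```

```bash
python3 - <<'E'
from h import *
s=ctrl.state();print(pose()[0],s["opening"]*87)
to([.606,-.0885,.0055],np.radians(107.5))
T=ctrl.snapshot("top");S=ctrl.snapshot("side")
a=cv2.resize(T[100:260,165:485],(500,300),interpolation=cv2.INTER_CUBIC);b=cv2.resize(S[180:300,310:430],(300,300),interpolation=cv2.INTER_CUBIC)
cv2.imwrite("pics/k1.png",np.hstack([a,b]))
E
```

```text
[ 0.60736888 -0.07769542  0.18261888] 44.90155395627317
shift mm [  4.2 -10.  177.1]
yaw now 107.59686266028818 rz deg (tool z down) 0.09686266028818015 j7 2.021517530016218
```

View pics/k1.png

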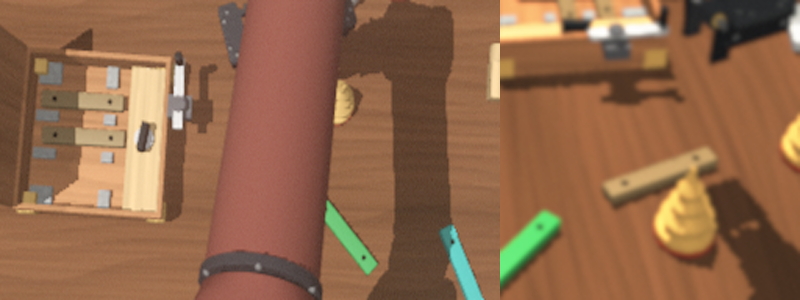

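Two bars are in their slots. Bar A is unmoved (side crop (660,175)) and the finial is standing. I grip A near its far end, drag it clear of the finial and regrip it at its middle.

Call:
carry_out([
  {"grip": 0.045,"dx": 0.004,"dy": -0.01,"dz": 0.05,"rx": 0,"ry": 0,"rz": 0},
  {"grip": 0.045,"dx": 0.004,"dy": -0.01,"dz": 0.09,"rx": 0,"ry": 0,"rz": 0},
  {"grip": 0.045,"dx": 0.004,"dy": -0.01,"dz": 0.12,"rx": 0,"ry": 0,"rz": 0},
  {"grip": 0.045,"dx": 0.004,"dy": -0.01,"dz": 0.15,"rx": 0,"ry": 0,"rz": 0},
  {"grip": 0.045,"dx": 0.004,"dy": -0.01,"dz": 0.17,"rx": 0,"ry": 0,"rz": 0},
  {"grip": 0.045,"dx": 0.004,"dy": -0.01,"dz": 0.177,"rx": 0,"ry": 0,"rz": 0},
  {"grip": 0.045,"dx": 0.004,"dy": -0.01,"dz": 0.177,"rx": 0,"ry": 0,"rz": 0},
  {"grip": 0,"dx": 0.004,"dy": -0.01,"dz": 0.177,"rx": 0,"ry": 0,"rz": 0},
  {"grip": 0,"dx": 0.004,"dy": -0.01,"dz": 0.177,"rx": 0,"ry": 0,"rz": 0},
  {"grip": 0,"dx": 0.004,"dy": -0.01,"dz": 0.177,"rx": 0,"ry": 0,"rz": 0},
  {"grip": 0,"dx": 0.004,"dy": -0.01,"dz": 0.177,"rx": 0,"ry": 0,"rz": 0},
  {"grip": 0,"dx": 0.004,"dy": -0.01,"dz": 0.177,"rx": 0,"ry": 0,"rz": 0},
], grip_force=40)

```text
time: 33.55
position: [0.6078, -0.0886, 0.0065]
eef_rot: [-0.483, 3.103, -0.0]
wrist_force: [-1.8, 0.7, 6.6]
opening: 0.291
grip_force: 40.0
```

Call:
carry_out([
  {"grip": 0,"dx": 0,"dy": 0.015,"dz": 0,"rx": 0,"ry": 0,"rz": 0},
  {"grip": 0,"dx": 0,"dy": 0.03,"dz": 0,"rx": 0,"ry": 0,"rz": 0},
  {"grip": 0,"dx": 0,"dy": 0.045,"dz": 0,"rx": 0,"ry": 0,"rz": 0},
  {"grip": 0,"dx": 0,"dy": 0.065,"dz": 0,"rx": 0,"ry": 0,"rz": 0},
  {"grip": 0,"dx": 0,"dy": 0.065,"dz": 0,"rx": 0,"ry": 0,"rz": 0},
  {"grip": 0.045,"dx": 0,"dy": 0.065,"dz": 0,"rx": 0,"ry": 0,"rz": 0},
  {"grip": 0.045,"dx": 0,"dy": 0.065,"dz": 0,"rx": 0,"ry": 0,"rz": 0},
  {"grip": 0.045,"dx": 0,"dy": 0.065,"dz": 0,"rx": 0,"ry": 0,"rz": 0},
  {"grip": 0.045,"dx": 0,"dy": 0.065,"dz": -0.05,"rx": 0,"ry": 0,"rz": 0},
  {"grip": 0.045,"dx": 0.045,"dy": 0.065,"dz": -0.06,"rx": 0,"ry": 0,"rz": 0},
  {"grip": 0.045,"dx": 0.045,"dy": 0.065,"dz": -0.06,"rx": 0,"ry": 0,"rz": 0},
  {"grip": 0.045,"dx": 0.045,"dy": 0.065,"dz": -0.06,"rx": 0,"ry": 0,"rz": 0},
])

```text
time: 34.75
position: [0.544, -0.0407, 0.0658]
eef_rot: [-0.482, 3.104, 0.001]
wrist_force: [1.5, 0.7, -0.1]
opening: 0.514
grip_force: 0.0
```

Call:
carry_out([
  {"grip": 0.045,"dx": 0,"dy": 0,"dz": 0.03,"rx": 0,"ry": 0,"rz": 0},
  {"grip": 0.045,"dx": 0,"dy": 0,"dz": 0.055,"rx": 0,"ry": 0,"rz": 0},
  {"grip": 0.045,"dx": 0,"dy": 0,"dz": 0.0595,"rx": 0,"ry": 0,"rz": 0},
  {"grip": 0.045,"dx": 0,"dy": 0,"dz": 0.06,"rx": 0,"ry": 0,"rz": 0},
  {"grip": 0,"dx": 0,"dy": 0,"dz": 0.06,"rx": 0,"ry": 0,"rz": 0},
  {"grip": 0,"dx": 0,"dy": 0,"dz": 0.06,"rx": 0,"ry": 0,"rz": 0},
  {"grip": 0,"dx": 0,"dy": 0,"dz": 0.06,"rx": 0,"ry": 0,"rz": 0},
  {"grip": 0,"dx": 0,"dy": 0,"dz": 0.06,"rx": 0,"ry": 0,"rz": 0},
  {"grip": 0,"dx": 0,"dy": 0,"dz": 0.06,"rx": 0,"ry": 0,"rz": 0},
], grip_force=60)

```text
time: 35.65
position: [0.5451, -0.0396, 0.0064]
eef_rot: [-0.484, 3.103, 0.001]
wrist_force: [-1.5, 3.5, 7.3]
opening: 0.292
grip_force: 60.0
```

Call:
carry_out([
  {"grip": 0,"dx": 0,"dy": 0,"dz": -0.04,"rx": 0,"ry": 0,"rz": 0},
  {"grip": 0,"dx": 0,"dy": 0,"dz": -0.09,"rx": 0,"ry": 0,"rz": 0},
  {"grip": 0,"dx": 0,"dy": 0,"dz": -0.14,"rx": 0,"ry": 0,"rz": 0},
  {"grip": 0,"dx": 0,"dy": 0,"dz": -0.19,"rx": 0,"ry": 0,"rz": 0},
  {"grip": 0,"dx": 0,"dy": 0,"dz": -0.22,"rx": 0,"ry": 0,"rz": 0},
  {"grip": 0,"dx": 0,"dy": 0,"dz": -0.22,"rx": 0,"ry": 0,"rz": 0},
])

```text
time: 36.25
position: [0.5465, -0.0408, 0.23]
eef_rot: [-0.482, 3.097, -0.001]
wrist_force: [0.5, -0.4, -4.5]
opening: 0.287
grip_force: 60.0
```

```bash
python3 - <<'E'
from h import *
s=ctrl.state();print(pose()[0],s["opening"]*87,s["wrist_force"],s["torque"])
to([.4455,.2745,.13],np.radians(-1.3))
# bar offset in grip from side view
cv2.imwrite("pics/sD.png",ctrl.snapshot("side"))
E
```

```text
[ 0.54650436 -0.04083679  0.23004798] 24.9761513939705 [ 0.53450317 -0.40337933 -4.47233854] [ 0.000361   -0.02994635 -0.00105458]
shift mm [  1.2 331.3  99.5]
yaw now 107.68336429363953 rz deg (tool z down) -71.01663570636049 j7 1.9141959481829909
```

Call:
carry_out([
  {"grip": 0,"dx": 0,"dy": 0.1,"dz": 0,"rx": 0,"ry": 0,"rz": 60},
  {"grip": 0,"dx": 0,"dy": 0.1,"dz": 0,"rx": 0,"ry": 0,"rz": 60},
  {"grip": 0,"dx": 0,"dy": 0.1,"dz": 0,"rx": 0,"ry": 0,"rz": 60},
  {"grip": 0,"dx": 0,"dy": 0.33,"dz": 0,"rx": 0,"ry": 0,"rz": 109},
  {"grip": 0,"dx": 0,"dy": 0.33,"dz": 0,"rx": 0,"ry": 0,"rz": 109},
  {"grip": 0,"dx": 0,"dy": 0.33,"dz": 0,"rx": 0,"ry": 0,"rz": 109},
  {"grip": 0,"dx": 0,"dy": 0.33,"dz": 0,"rx": 0,"ry": 0,"rz": 109},
  {"grip": 0,"dx": 0,"dy": 0.33,"dz": 0,"rx": 0,"ry": 0,"rz": 109},
  {"grip": 0,"dx": 0,"dy": 0.33,"dz": 0,"rx": 0,"ry": 0,"rz": 109},
  {"grip": 0,"dx": 0,"dy": 0.33,"dz": 0,"rx": 0,"ry": 0,"rz": 109},
  {"grip": 0,"dx": 0,"dy": 0.33,"dz": 0,"rx": 0,"ry": 0,"rz": 109},
  {"grip": 0,"dx": 0,"dy": 0.33,"dz": 0,"rx": 0,"ry": 0,"rz": 109},
])

```text
time: 37.5
position: [0.4429, 0.2732, 0.2225]
eef_rot: [-1.984, -2.435, 0.007]
wrist_force: [0.2, 0.1, -3.7]
opening: 0.289
grip_force: 60.0
```

Call:
carry_out([
  {"grip": 0,"dx": 0,"dy": 0,"dz": 0,"rx": 0,"ry": 0,"rz": 0},
  {"grip": 0,"dx": 0,"dy": 0,"dz": 0,"rx": 0,"ry": 0,"rz": 0},
  {"grip": 0,"dx": 0,"dy": 0,"dz": 0,"rx": 0,"ry": 0,"rz": 0},
])

```text
time: 37.8
position: [0.4438, 0.2737, 0.2245]
eef_rot: [-1.972, -2.445, 0.002]
wrist_force: [-0.3, 0.2, -4.3]
opening: 0.29
grip_force: 60.0
```

```bash
python3 - <<'E'
from h import *
s=ctrl.state();print(pose()[0],s["opening"]*87,s["wrist_force"],s["torque"])
to([.4455,.2745,.0142],np.radians(-1.3))
E
```

```text
[0.44375183 0.27368446 0.22453999] 25.202468121943994 [-0.32104381  0.19915484 -4.27567501] [-0.05131483  0.04849578  0.0004913 ]
shift mm [  0.6   2.1 210.3]
yaw now 12.205222954617433 rz deg (tool z down) 13.505222954617432 j7 -0.41609799778009193
```

Call:
carry_out([
  {"grip": 0,"dx": 0.001,"dy": 0.0015,"dz": 0.03,"rx": 0,"ry": 0,"rz": 13.5},
  {"grip": 0,"dx": 0.001,"dy": 0.0015,"dz": 0.06,"rx": 0,"ry": 0,"rz": 13.5},
  {"grip": 0,"dx": 0.001,"dy": 0.0015,"dz": 0.1,"rx": 0,"ry": 0,"rz": 13.5},
  {"grip": 0,"dx": 0.001,"dy": 0.0015,"dz": 0.13,"rx": 0,"ry": 0,"rz": 13.5},
  {"grip": 0,"dx": 0.001,"dy": 0.0015,"dz": 0.13,"rx": 0,"ry": 0,"rz": 13.5},
  {"grip": 0,"dx": 0.001,"dy": 0.0015,"dz": 0.13,"rx": 0,"ry": 0,"rz": 13.5},
])

```text
time: 38.4
position: [0.4455, 0.2752, 0.0959]
eef_rot: [-2.249, -2.194, 0.001]
wrist_force: [0.5, 0.5, -3.5]
opening: 0.293
grip_force: 60.0
```

```bash
python3 - <<'E'
from h import *
s=ctrl.state();print(pose()[0],s["opening"]*87,s["wrist_force"],s["torque"])
to([.4455,.2745,.0142],np.radians(-1.3))
E
```

```text
[0.44547529 0.27522971 0.09594681] 25.51363668960624 [ 0.53836935  0.46813001 -3.53270623] [-0.02037761  0.0559673  -0.01644339]
shift mm [-0.7  0.1 81.7]
yaw now -1.4284073627585676 rz deg (tool z down) -0.128407362758562 j7 -0.6375997263059674
```

Call:
carry_out([
  {"grip": 0,"dx": 0,"dy": 0,"dz": 0.03,"rx": 0,"ry": 0,"rz": 0},
  {"grip": 0,"dx": 0,"dy": 0,"dz": 0.06,"rx": 0,"ry": 0,"rz": 0},
  {"grip": 0,"dx": 0,"dy": 0,"dz": 0.075,"rx": 0,"ry": 0,"rz": 0},
  {"grip": 0,"dx": 0,"dy": 0,"dz": 0.082,"rx": 0,"ry": 0,"rz": 0},
  {"grip": 0,"dx": 0,"dy": 0,"dz": 0.082,"rx": 0,"ry": 0,"rz": 0},
  {"grip": 0,"dx": 0,"dy": 0,"dz": 0.0825,"rx": 0,"ry": 0,"rz": 0},
])

```text
time: 39.0
position: [0.4468, 0.2764, 0.0149]
eef_rot: [2.25, 2.192, 0.005]
wrist_force: [0.4, 0.2, -3.8]
opening: 0.287
grip_force: 60.0
```

Call:
carry_out([
  {"grip": 0.038,"dx": 0,"dy": 0,"dz": 0,"rx": 0,"ry": 0,"rz": 0},
  {"grip": 0.038,"dx": 0,"dy": 0,"dz": 0,"rx": 0,"ry": 0,"rz": 0},
  {"grip": 0.038,"dx": 0,"dy": 0,"dz": 0,"rx": 0,"ry": 0,"rz": 0},
  {"grip": 0.038,"dx": 0,"dy": 0,"dz": -0.03,"rx": 0,"ry": 0,"rz": 0},
  {"grip": 0.038,"dx": 0,"dy": 0,"dz": -0.08,"rx": 0,"ry": 0,"rz": 0},
  {"grip": 0.03,"dx": 0,"dy": 0,"dz": -0.13,"rx": 0,"ry": 0,"rz": 0},
  {"grip": 0.03,"dx": 0,"dy": 0,"dz": -0.18,"rx": 0,"ry": 0,"rz": 0},
  {"grip": 0.03,"dx": 0,"dy": 0,"dz": -0.22,"rx": 0,"ry": 0,"rz": 0},
  {"grip": 0.03,"dx": -0.15,"dy": -0.09,"dz": -0.22,"rx": 0,"ry": 0,"rz": -30},
  {"grip": 0.03,"dx": -0.25,"dy": -0.09,"dz": -0.22,"rx": 0,"ry": 0,"rz": -80},
  {"grip": 0.03,"dx": -0.25,"dy": -0.09,"dz": -0.22,"rx": 0,"ry": 0,"rz": -80},
  {"grip": 0.03,"dx": -0.25,"dy": -0.09,"dz": -0.22,"rx": 0,"ry": 0,"rz": -80},
])

```text
time: 40.2
position: [0.3696, 0.0894, 0.2333]
eef_rot: [1.493, 2.764, 0.002]
wrist_force: [0.6, -0.3, 1.1]
opening: 0.344
grip_force: 0.0
```

```bash
python3 - <<'E'
from h import *
s=ctrl.state();print(pose()[0],s["opening"]*87,s["wrist_force"])
T=ctrl.snapshot("top");S=ctrl.snapshot("side")
cv2.imwrite("pics/tE.png",T)
a=cv2.resize(T[110:230,165:325],(400,300),interpolation=cv2.INTER_CUBIC);b=cv2.resize(S[140:230,290:410],(400,300),interpolation=cv2.INTER_CUBIC)
cv2.imwrite("pics/l1.png",np.hstack([a,b]))
m=(T.max(2)<75).astype(np.uint8)[150:190,250:275]
for c in cv2.findContours(m,0,1)[0]:
    r=cv2.minAreaRect(c)
    if cv2.contourArea(c)>8: print(r,pl("top",250+r[0][0],150+r[0][1],.057))
to([.506,.156,.2],np.radians(79.2))
E
```

```text
[0.3695995  0.08939774 0.2332578 ] 29.94860517502144 [ 0.55576094 -0.3314767   1.11387886]
shift mm [-15.7 152.8  33.8]
yaw now 32.95627751589293 rz deg (tool z down) -46.243722484107074 j7 0.1481415584249905
```

View pics/l1.png

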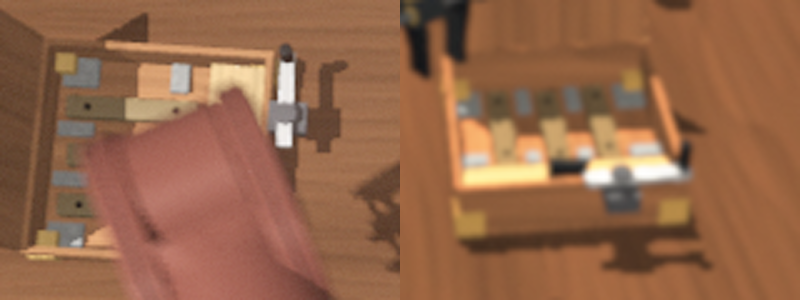

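All three bars lie in their slots in the side crop (at (500,125), (552,125) and (605,125)). Now back to the knob.

Call:
carry_out([
  {"grip": 0.026,"dx": -0.0155,"dy": 0.153,"dz": 0.03,"rx": 0,"ry": 0,"rz": -46},
  {"grip": 0.026,"dx": -0.0155,"dy": 0.153,"dz": 0.03,"rx": 0,"ry": 0,"rz": -46},
  {"grip": 0.026,"dx": -0.0155,"dy": 0.153,"dz": 0.03,"rx": 0,"ry": 0,"rz": -46},
  {"grip": 0.026,"dx": -0.0155,"dy": 0.153,"dz": 0.03,"rx": 0,"ry": 0,"rz": -46},
  {"grip": 0.026,"dx": -0.0155,"dy": 0.153,"dz": 0.03,"rx": 0,"ry": 0,"rz": -46},
  {"grip": 0.026,"dx": -0.0155,"dy": 0.153,"dz": 0.08,"rx": 0,"ry": 0,"rz": -46},
  {"grip": 0.026,"dx": -0.0155,"dy": 0.153,"dz": 0.1,"rx": 0,"ry": 0,"rz": -46},
  {"grip": 0.026,"dx": -0.0155,"dy": 0.153,"dz": 0.1,"rx": 0,"ry": 0,"rz": -46},
  {"grip": 0.026,"dx": -0.0155,"dy": 0.153,"dz": 0.1,"rx": 0,"ry": 0,"rz": -46},
], grip_force=30)

```text
time: 41.2
position: [0.5076, 0.1613, 0.1338]
eef_rot: [0.305, 3.126, 0.0]
wrist_force: [-0.0, 0.2, 1.6]
opening: 0.296
grip_force: 0.0
```

```bash
python3 - <<'E'
from h import *
s=ctrl.state();print(pose()[0],s["opening"]*87,s["wrist_force"])
to([.506,.156,.041],np.radians(79.2))
E
```

```text
[0.50762871 0.16134095 0.13381485] 25.764832631454663 [-0.01179817  0.17866407  1.58235353]
shift mm [ 0.6 -5.6 92.8]
yaw now 78.85585427206937 rz deg (tool z down) -0.34414572793064396 j7 1.0404796001704142
```

Call:
carry_out([
  {"grip": 0.026,"dx": 0.0005,"dy": -0.005,"dz": 0,"rx": 0,"ry": 0,"rz": -0.3},
  {"grip": 0.026,"dx": 0.0005,"dy": -0.005,"dz": 0.04,"rx": 0,"ry": 0,"rz": -0.3},
  {"grip": 0.026,"dx": 0.0005,"dy": -0.005,"dz": 0.06,"rx": 0,"ry": 0,"rz": -0.3},
  {"grip": 0.026,"dx": 0.0005,"dy": -0.005,"dz": 0.06,"rx": 0,"ry": 0,"rz": -0.3},
  {"grip": 0.026,"dx": 0.0005,"dy": -0.005,"dz": 0.06,"rx": 0,"ry": 0,"rz": -0.3},
])

```text
time: 41.7
position: [0.5066, 0.1564, 0.0745]
eef_rot: [0.296, 3.126, 0.001]
wrist_force: [0.7, 0.2, 0.9]
opening: 0.297
grip_force: 0.0
```

Call:
carry_out([
  {"grip": 0.026,"dx": 0,"dy": 0,"dz": 0.015,"rx": 0,"ry": 0,"rz": 0},
  {"grip": 0.026,"dx": 0,"dy": 0,"dz": 0.028,"rx": 0,"ry": 0,"rz": 0},
  {"grip": 0.026,"dx": 0,"dy": 0,"dz": 0.033,"rx": 0,"ry": 0,"rz": 0},
  {"grip": 0.026,"dx": 0,"dy": 0,"dz": 0.033,"rx": 0,"ry": 0,"rz": 0},
  {"grip": 0,"dx": 0,"dy": 0,"dz": 0.033,"rx": 0,"ry": 0,"rz": 0},
  {"grip": 0,"dx": 0,"dy": 0,"dz": 0.033,"rx": 0,"ry": 0,"rz": 0},
  {"grip": 0,"dx": 0,"dy": 0,"dz": 0.033,"rx": 0,"ry": 0,"rz": 0},
  {"grip": 0,"dx": 0,"dy": 0,"dz": 0.033,"rx": 0,"ry": 0,"rz": 0},
])

```text
time: 42.5
position: [0.5062, 0.1564, 0.0405]
eef_rot: [0.297, 3.127, 0.001]
wrist_force: [-0.6, -1.0, 3.9]
opening: 0.158
grip_force: 30.0
```

Call:
carry_out([
  {"grip": 0,"dx": 0.001,"dy": 0.005,"dz": 0,"rx": 0,"ry": 0,"rz": 0},
  {"grip": 0,"dx": 0.0018,"dy": 0.01,"dz": 0,"rx": 0,"ry": 0,"rz": 0},
  {"grip": 0,"dx": 0.0026,"dy": 0.015,"dz": 0,"rx": 0,"ry": 0,"rz": 0},
  {"grip": 0,"dx": 0.0034,"dy": 0.02,"dz": 0,"rx": 0,"ry": 0,"rz": 0},
  {"grip": 0,"dx": 0.0043,"dy": 0.025,"dz": 0,"rx": 0,"ry": 0,"rz": 0},
  {"grip": 0,"dx": 0.005,"dy": 0.03,"dz": 0,"rx": 0,"ry": 0,"rz": 0},
  {"grip": 0,"dx": 0.006,"dy": 0.034,"dz": 0,"rx": 0,"ry": 0,"rz": 0},
  {"grip": 0,"dx": 0.0065,"dy": 0.037,"dz": 0,"rx": 0,"ry": 0,"rz": 0},
  {"grip": 0,"dx": 0.0065,"dy": 0.037,"dz": 0,"rx": 0,"ry": 0,"rz": 0},
])

```text
time: 43.4
position: [0.5072, 0.1914, 0.0405]
eef_rot: [0.299, 3.126, -0.004]
wrist_force: [-0.7, -9.9, 7.8]
opening: 0.155
grip_force: 30.0
```

Call:
carry_out([
  {"grip": 0,"dx": 0.0004,"dy": 0.002,"dz": 0,"rx": 0,"ry": 0,"rz": 0},
  {"grip": 0,"dx": 0.0004,"dy": 0.003,"dz": 0,"rx": 0,"ry": 0,"rz": 0},
  {"grip": 0,"dx": 0.0004,"dy": 0.003,"dz": 0,"rx": 0,"ry": 0,"rz": 0},
])

```text
time: 43.7
position: [0.5073, 0.1915, 0.0404]
eef_rot: [0.302, 3.127, -0.009]
wrist_force: [-2.5, -17.8, 13.8]
opening: 0.162
grip_force: 30.0
```

Call:
carry_out([
  {"grip": 0,"dx": 0,"dy": -0.001,"dz": 0,"rx": 0,"ry": 0,"rz": 8},
  {"grip": 0,"dx": 0,"dy": -0.001,"dz": 0,"rx": 0,"ry": 0,"rz": 16},
  {"grip": 0,"dx": 0,"dy": -0.001,"dz": 0,"rx": 0,"ry": 0,"rz": 24},
  {"grip": 0,"dx": 0,"dy": -0.001,"dz": 0,"rx": 0,"ry": 0,"rz": 32},
  {"grip": 0,"dx": 0,"dy": -0.001,"dz": 0,"rx": 0,"ry": 0,"rz": 40},
  {"grip": 0,"dx": 0,"dy": -0.001,"dz": 0,"rx": 0,"ry": 0,"rz": 48},
])

```text
time: 44.3
position: [0.5054, 0.1889, 0.0403]
eef_rot: [-1.556, -2.729, 0.013]
wrist_force: [-11.7, -24.8, 26.0]
opening: 0.156
grip_force: 30.0
```

Call:
carry_out([
  {"grip": 0,"dx": 0,"dy": 0,"dz": 0,"rx": 0,"ry": 0,"rz": 8},
  {"grip": 0,"dx": 0,"dy": 0,"dz": 0,"rx": 0,"ry": 0,"rz": 16},
  {"grip": 0,"dx": 0,"dy": 0,"dz": 0,"rx": 0,"ry": 0,"rz": 24},
  {"grip": 0,"dx": 0,"dy": 0,"dz": 0,"rx": 0,"ry": 0,"rz": 32},
  {"grip": 0,"dx": 0,"dy": 0,"dz": 0,"rx": 0,"ry": 0,"rz": 35},
  {"grip": 0,"dx": 0,"dy": 0,"dz": 0,"rx": 0,"ry": 0,"rz": 35},
])

```text
time: 44.9
position: [0.5032, 0.1888, 0.0399]
eef_rot: [2.3, 2.14, -0.019]
wrist_force: [-19.9, -26.6, 31.6]
opening: 0.162
grip_force: 30.2
```

```bash
python3 - <<'E'
from h import *
s=ctrl.state();print(pose()[0],s["opening"]*87,s["wrist_force"],s["torque"])
to([.501,.19,.2],np.radians(-1.3))
E
```

```text
[0.50321434 0.18875778 0.03991516] 14.088542563390176 [-19.91902529 -26.6412758   31.60631854] [-5.89532036  4.38093199  0.45089126]
shift mm [  -0.3   -3.6 -160.1]
yaw now -4.131563541695441 rz deg (tool z down) -2.8315635416954446 j7 -0.3332695179770074
```

Call:
carry_out([
  {"grip": 0.03,"dx": 0,"dy": 0,"dz": 0,"rx": 0,"ry": 0,"rz": 0},
  {"grip": 0.03,"dx": 0,"dy": 0,"dz": 0,"rx": 0,"ry": 0,"rz": 0},
  {"grip": 0.03,"dx": 0,"dy": 0,"dz": 0,"rx": 0,"ry": 0,"rz": 0},
  {"grip": 0.03,"dx": 0,"dy": 0,"dz": -0.03,"rx": 0,"ry": 0,"rz": 0},
  {"grip": 0.03,"dx": 0,"dy": 0,"dz": -0.08,"rx": 0,"ry": 0,"rz": 0},
  {"grip": 0.03,"dx": 0,"dy": 0,"dz": -0.13,"rx": 0,"ry": 0,"rz": 0},
  {"grip": 0.03,"dx": 0,"dy": 0,"dz": -0.18,"rx": 0,"ry": 0,"rz": 0},
  {"grip": 0.03,"dx": 0,"dy": 0,"dz": -0.23,"rx": 0,"ry": 0,"rz": 0},
  {"grip": 0.03,"dx": 0,"dy": 0,"dz": -0.28,"rx": 0,"ry": 0,"rz": 0},
  {"grip": 0.03,"dx": 0,"dy": 0,"dz": -0.31,"rx": 0,"ry": 0,"rz": -8},
  {"grip": 0.03,"dx": 0.05,"dy": 0,"dz": -0.31,"rx": 0,"ry": 0,"rz": -16},
  {"grip": 0.03,"dx": 0.1,"dy": 0,"dz": -0.31,"rx": 0,"ry": 0,"rz": -24},
])

```text
time: 46.1
position: [0.514, 0.2966, 0.3523]
eef_rot: [1.793, 2.579, 0.008]
wrist_force: [0.2, 0.4, -0.1]
opening: 0.343
grip_force: 0.0
```

```bash
python3 - <<'E'
from h import *
s=ctrl.state();print(pose()[0],s["opening"]*87,s["wrist_force"],s["torque"])
to([.4723,.4703,.345],np.radians(88.8))
T=ctrl.snapshot("top");S=ctrl.snapshot("side")
a=cv2.resize(T[110:230,165:325],(400,300),interpolation=cv2.INTER_CUBIC);b=cv2.resize(S[140:230,290:410],(400,300),interpolation=cv2.INTER_CUBIC)
cv2.imwrite("pics/m1.png",np.hstack([a,b]))
E
```

```text
[0.51400015 0.29658253 0.35234609] 29.852305792953626 [ 0.20792559  0.35297369 -0.13742614] [-0.04800329  0.00137763  0.01141814]
shift mm [177.3  21.4   7.9]
yaw now 20.380057144394026 rz deg (tool z down) -68.41994285560597 j7 -0.15726840719375715
```

View pics/m1.png

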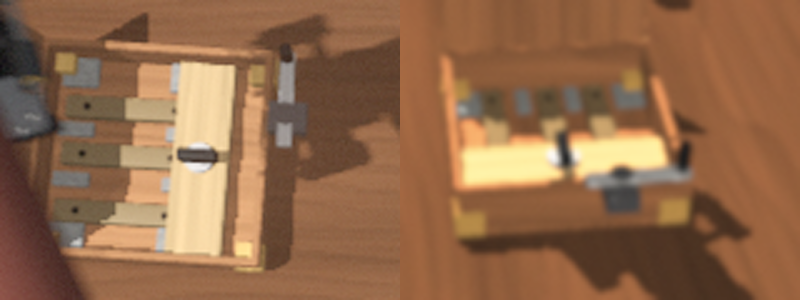

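The retainer is home over all three bar ends and the knob wing lies along y (top crop (198,156)), so it is tight. Next I shut the lid.

Call:
carry_out([
  {"grip": 0.028,"dx": 0.177,"dy": 0.0214,"dz": 0,"rx": 0,"ry": 0,"rz": -68.4},
  {"grip": 0.028,"dx": 0.177,"dy": 0.0214,"dz": 0,"rx": 0,"ry": 0,"rz": -68.4},
  {"grip": 0.028,"dx": 0.177,"dy": 0.0214,"dz": 0,"rx": 0,"ry": 0,"rz": -68.4},
  {"grip": 0.028,"dx": 0.177,"dy": 0.0214,"dz": 0,"rx": 0,"ry": 0,"rz": -68.4},
  {"grip": 0.028,"dx": 0.177,"dy": 0.0214,"dz": 0,"rx": 0,"ry": 0,"rz": -68.4},
  {"grip": 0.028,"dx": 0.177,"dy": 0.0214,"dz": 0,"rx": 0,"ry": 0,"rz": -68.4},
  {"grip": 0.028,"dx": 0.177,"dy": 0.0214,"dz": 0,"rx": 0,"ry": 0,"rz": -68.4},
  {"grip": 0.028,"dx": 0.177,"dy": 0.0214,"dz": 0,"rx": 0,"ry": 0,"rz": -68.4},
  {"grip": 0.028,"dx": 0.177,"dy": 0.0214,"dz": 0,"rx": 0,"ry": 0,"rz": -68.4},
  {"grip": 0.028,"dx": 0.177,"dy": 0.0214,"dz": 0,"rx": 0,"ry": 0,"rz": -68.4},
  {"grip": 0.028,"dx": 0.177,"dy": 0.0214,"dz": 0,"rx": 0,"ry": 0,"rz": -68.4},
])

```text
time: 47.3
position: [0.472, 0.4693, 0.35]
eef_rot: [0.044, 3.141, 0.0]
wrist_force: [-0.1, 0.1, -0.4]
opening: 0.325
grip_force: 0.0
```

```bash
python3 - <<'E'
from h import *
s=ctrl.state();print(pose()[0],s["opening"]*87)
to([.4723,.4703,.258],np.radians(88.8))
E
```

```text
[0.47195065 0.4693265  0.34997333] 28.254259955555753
shift mm [-0.3  1.  92. ]
yaw now 88.3968711145813 rz deg (tool z down) -0.40312888541869224 j7 0.7664620506756584
```

Call:
carry_out([
  {"grip": 0.028,"dx": 0,"dy": 0.001,"dz": 0.03,"rx": 0,"ry": 0,"rz": 0},
  {"grip": 0.028,"dx": 0,"dy": 0.001,"dz": 0.05,"rx": 0,"ry": 0,"rz": 0},
  {"grip": 0.028,"dx": 0,"dy": 0.001,"dz": 0.07,"rx": 0,"ry": 0,"rz": 0},
  {"grip": 0.028,"dx": 0,"dy": 0.001,"dz": 0.085,"rx": 0,"ry": 0,"rz": 0},
  {"grip": 0.028,"dx": 0,"dy": 0.001,"dz": 0.092,"rx": 0,"ry": 0,"rz": 0},
  {"grip": 0.028,"dx": 0,"dy": 0.001,"dz": 0.092,"rx": 0,"ry": 0,"rz": 0},
  {"grip": 0,"dx": 0,"dy": 0.001,"dz": 0.092,"rx": 0,"ry": 0,"rz": 0},
  {"grip": 0,"dx": 0,"dy": 0.001,"dz": 0.092,"rx": 0,"ry": 0,"rz": 0},
  {"grip": 0,"dx": 0,"dy": 0.001,"dz": 0.092,"rx": 0,"ry": 0,"rz": 0},
  {"grip": 0,"dx": 0,"dy": 0.001,"dz": 0.092,"rx": 0,"ry": 0,"rz": 0},
], grip_force=20)

```text
time: 48.3
position: [0.4723, 0.4704, 0.2588]
eef_rot: [0.039, 3.14, 0.002]
wrist_force: [0.3, 0.8, 2.2]
opening: 0.106
grip_force: 20.0
```

Call:
carry_out([
  {"grip": 0,"dx": 0,"dy": -0.0111,"dz": -0.0049,"rx": 0,"ry": 0,"rz": 0},
  {"grip": 0,"dx": 0,"dy": -0.0301,"dz": -0.0117,"rx": 0,"ry": 0,"rz": 0},
  {"grip": 0,"dx": 0,"dy": -0.0496,"dz": -0.0168,"rx": 0,"ry": 0,"rz": 0},
  {"grip": 0,"dx": 0,"dy": -0.0695,"dz": -0.0202,"rx": 0,"ry": 0,"rz": 0},
  {"grip": 0,"dx": 0,"dy": -0.0896,"dz": -0.0219,"rx": 0,"ry": 0,"rz": 0},
  {"grip": 0,"dx": 0,"dy": -0.1098,"dz": -0.0218,"rx": 0,"ry": 0,"rz": 0},
  {"grip": 0,"dx": 0,"dy": -0.1299,"dz": -0.0199,"rx": 0,"ry": 0,"rz": 0},
  {"grip": 0,"dx": 0,"dy": -0.1497,"dz": -0.0163,"rx": 0,"ry": 0,"rz": 0},
  {"grip": 0,"dx": 0,"dy": -0.1692,"dz": -0.011,"rx": 0,"ry": 0,"rz": 0},
  {"grip": 0,"dx": 0,"dy": -0.1881,"dz": -0.004,"rx": 0,"ry": 0,"rz": 0},
  {"grip": 0,"dx": 0,"dy": -0.2063,"dz": 0.0046,"rx": 0,"ry": 0,"rz": 0},
  {"grip": 0,"dx": 0,"dy": -0.2238,"dz": 0.0147,"rx": 0,"ry": 0,"rz": 0},
])

```text
time: 49.5
position: [0.4656, 0.2463, 0.2434]
eef_rot: [-0.038, -3.14, -0.002]
wrist_force: [-3.0, 0.9, -1.1]
opening: 0.107
grip_force: 20.0
```

Call:
carry_out([
  {"grip": 0,"dx": 0,"dy": -0.0164,"dz": 0.0117,"rx": 0,"ry": 0,"rz": 0},
  {"grip": 0,"dx": 0,"dy": -0.0318,"dz": 0.0247,"rx": 0,"ry": 0,"rz": 0},
  {"grip": 0,"dx": 0,"dy": -0.046,"dz": 0.0391,"rx": 0,"ry": 0,"rz": 0},
  {"grip": 0,"dx": 0,"dy": -0.0589,"dz": 0.0546,"rx": 0,"ry": 0,"rz": 0},
  {"grip": 0,"dx": 0,"dy": -0.0704,"dz": 0.0712,"rx": 0,"ry": 0,"rz": 0},
  {"grip": 0,"dx": 0,"dy": -0.0804,"dz": 0.0887,"rx": 0,"ry": 0,"rz": 0},
  {"grip": 0,"dx": 0,"dy": -0.0889,"dz": 0.107,"rx": 0,"ry": 0,"rz": 0},
  {"grip": 0,"dx": 0,"dy": -0.0957,"dz": 0.126,"rx": 0,"ry": 0,"rz": 0},
  {"grip": 0,"dx": 0,"dy": -0.0995,"dz": 0.14,"rx": 0,"ry": 0,"rz": 0},
  {"grip": 0,"dx": 0,"dy": -0.1005,"dz": 0.1445,"rx": 0,"ry": 0,"rz": 0},
  {"grip": 0,"dx": 0,"dy": -0.1005,"dz": 0.1445,"rx": 0,"ry": 0,"rz": 0},
])

```text
time: 50.6
position: [0.4633, 0.1463, 0.099]
eef_rot: [-0.039, -3.14, -0.001]
wrist_force: [-2.3, 1.1, -1.8]
opening: 0.104
grip_force: 20.0
```

Call:
carry_out([
  {"grip": 0.035,"dx": 0,"dy": 0,"dz": 0,"rx": 0,"ry": 0,"rz": 0},
  {"grip": 0.035,"dx": 0,"dy": 0,"dz": 0,"rx": 0,"ry": 0,"rz": 0},
  {"grip": 0.035,"dx": 0,"dy": 0,"dz": 0,"rx": 0,"ry": 0,"rz": 0},
  {"grip": 0.05,"dx": 0,"dy": 0,"dz": -0.05,"rx": 0,"ry": 0,"rz": 0},
  {"grip": 0.05,"dx": 0,"dy": 0,"dz": -0.1,"rx": 0,"ry": 0,"rz": 0},
  {"grip": 0.05,"dx": -0.14,"dy": -0.05,"dz": -0.1,"rx": 0,"ry": 0,"rz": 44},
  {"grip": 0.05,"dx": -0.14,"dy": -0.05,"dz": -0.1,"rx": 0,"ry": 0,"rz": 44},
  {"grip": 0.05,"dx": -0.14,"dy": -0.05,"dz": -0.1,"rx": 0,"ry": 0,"rz": 44},
  {"grip": 0.05,"dx": -0.14,"dy": -0.05,"dz": -0.1,"rx": 0,"ry": 0,"rz": 44},
  {"grip": 0.05,"dx": -0.14,"dy": -0.05,"dz": -0.1,"rx": 0,"ry": 0,"rz": 44},
  {"grip": 0.05,"dx": -0.14,"dy": -0.05,"dz": -0.1,"rx": 0,"ry": 0,"rz": 44},
  {"grip": 0.05,"dx": -0.14,"dy": -0.05,"dz": -0.1,"rx": 0,"ry": 0,"rz": 44},
], grip_force=15)

```text
time: 51.8
position: [0.6027, 0.0927, 0.1989]
eef_rot: [1.207, 2.9, 0.0]
wrist_force: [-0.5, -0.6, -1.4]
opening: 0.574
grip_force: 0.0
```

```bash
python3 - <<'E'
from h import *
s=ctrl.state();print(pose()[0],s["opening"]*87)
to([.604,.0945,.0925],np.radians(45))
E
```

```text
[0.6027124  0.09265595 0.19885545] 49.96396754558689
shift mm [  0.4   2.2 106.4]
yaw now 44.789441799556236 rz deg (tool z down) -0.21055820044376447 j7 0.712594857004648
```

Call:
carry_out([
  {"grip": 0.05,"dx": 0,"dy": 0.002,"dz": 0.04,"rx": 0,"ry": 0,"rz": 0},
  {"grip": 0.05,"dx": 0,"dy": 0.002,"dz": 0.075,"rx": 0,"ry": 0,"rz": 0},
  {"grip": 0.05,"dx": 0,"dy": 0.002,"dz": 0.1,"rx": 0,"ry": 0,"rz": 0},
  {"grip": 0.05,"dx": 0,"dy": 0.002,"dz": 0.106,"rx": 0,"ry": 0,"rz": 0},
  {"grip": 0.05,"dx": 0,"dy": 0.002,"dz": 0.106,"rx": 0,"ry": 0,"rz": 0},
  {"grip": 0,"dx": 0,"dy": 0.002,"dz": 0.106,"rx": 0,"ry": 0,"rz": 0},
  {"grip": 0,"dx": 0,"dy": 0.002,"dz": 0.106,"rx": 0,"ry": 0,"rz": 0},
  {"grip": 0,"dx": 0,"dy": 0.002,"dz": 0.106,"rx": 0,"ry": 0,"rz": 0},
  {"grip": 0,"dx": 0,"dy": 0.002,"dz": 0.106,"rx": 0,"ry": 0,"rz": 0},
  {"grip": 0,"dx": 0,"dy": 0.002,"dz": 0.106,"rx": 0,"ry": 0,"rz": 0},
  {"grip": 0,"dx": 0,"dy": 0.002,"dz": 0.106,"rx": 0,"ry": 0,"rz": 0},
])

```text
time: 52.9
position: [0.6054, 0.0942, 0.0932]
eef_rot: [1.212, 2.896, 0.002]
wrist_force: [6.1, 1.1, -1.4]
opening: 0.155
grip_force: 15.0
```

Call:
carry_out([
  {"grip": 0,"dx": -0.0055,"dy": -0.0055,"dz": 0,"rx": 0,"ry": 0,"rz": 0},
  {"grip": 0,"dx": -0.0102,"dy": -0.0124,"dz": 0,"rx": 0,"ry": 0,"rz": 0},
  {"grip": 0,"dx": -0.014,"dy": -0.0195,"dz": 0,"rx": 0,"ry": 0,"rz": 0},
  {"grip": 0,"dx": -0.0168,"dy": -0.0272,"dz": 0,"rx": 0,"ry": 0,"rz": 0},
  {"grip": 0,"dx": -0.0185,"dy": -0.035,"dz": 0,"rx": 0,"ry": 0,"rz": 0},
  {"grip": 0,"dx": -0.0194,"dy": -0.0431,"dz": 0,"rx": 0,"ry": 0,"rz": 0},
  {"grip": 0,"dx": -0.019,"dy": -0.051,"dz": 0,"rx": 0,"ry": 0,"rz": 0},
  {"grip": 0,"dx": -0.0178,"dy": -0.0592,"dz": 0,"rx": 0,"ry": 0,"rz": 0},
  {"grip": 0,"dx": -0.0155,"dy": -0.0665,"dz": 0,"rx": 0,"ry": 0,"rz": 0},
  {"grip": 0,"dx": -0.012,"dy": -0.0743,"dz": 0,"rx": 0,"ry": 0,"rz": 0},
  {"grip": 0,"dx": -0.008,"dy": -0.0805,"dz": 0,"rx": 0,"ry": 0,"rz": 0},
  {"grip": 0,"dx": -0.0025,"dy": -0.0875,"dz": 0,"rx": 0,"ry": 0,"rz": 0},
])

```text
time: 54.1
position: [0.5435, 0.0308, 0.0931]
eef_rot: [1.212, 2.897, 0.001]
wrist_force: [12.5, 2.0, -0.2]
opening: 0.154
grip_force: 15.0
```

Call:
carry_out([
  {"grip": 0,"dx": 0.001,"dy": -0.002,"dz": 0,"rx": 0,"ry": 0,"rz": 0},
  {"grip": 0,"dx": 0.001,"dy": -0.002,"dz": 0,"rx": 0,"ry": 0,"rz": 0},
])

```text
time: 54.3
position: [0.5436, 0.0309, 0.0934]
eef_rot: [1.209, 2.894, 0.005]
wrist_force: [15.9, 1.9, -7.7]
opening: 0.156
grip_force: 15.0
```

```bash
python3 - <<'E'
from h import *
s=ctrl.state();print(pose()[0],s["opening"]*87,s["wrist_force"])
E
```

```text
[0.5435844  0.03088743 0.09340761] 13.614426528575793 [15.87829059  1.94163502 -7.66703294]
```

Call:
carry_out([
  {"grip": 0.05,"dx": 0,"dy": 0,"dz": 0,"rx": 0,"ry": 0,"rz": 0},
  {"grip": 0.05,"dx": 0,"dy": 0,"dz": 0,"rx": 0,"ry": 0,"rz": 0},
  {"grip": 0.05,"dx": 0,"dy": 0,"dz": 0,"rx": 0,"ry": 0,"rz": 0},
  {"grip": 0.05,"dx": 0,"dy": 0,"dz": -0.05,"rx": 0,"ry": 0,"rz": 0},
  {"grip": 0.05,"dx": 0,"dy": 0,"dz": -0.1,"rx": 0,"ry": 0,"rz": 0},
  {"grip": 0.05,"dx": 0,"dy": 0,"dz": -0.15,"rx": 0,"ry": 0,"rz": 0},
  {"grip": 0.05,"dx": 0,"dy": -0.05,"dz": -0.16,"rx": 0,"ry": 0,"rz": 0},
  {"grip": 0.05,"dx": 0,"dy": -0.1,"dz": -0.16,"rx": 0,"ry": 0,"rz": 0},
  {"grip": 0.05,"dx": -0.1,"dy": -0.14,"dz": -0.16,"rx": 0,"ry": 0,"rz": 0},
  {"grip": 0.05,"dx": -0.1,"dy": -0.14,"dz": -0.16,"rx": 0,"ry": 0,"rz": 0},
  {"grip": 0.05,"dx": -0.1,"dy": -0.14,"dz": -0.16,"rx": 0,"ry": 0,"rz": 0},
  {"grip": 0.05,"dx": -0.1,"dy": -0.14,"dz": -0.16,"rx": 0,"ry": 0,"rz": 0},
])

```text
time: 55.5
position: [0.5111, -0.1411, 0.2522]
eef_rot: [-1.217, -2.894, 0.002]
wrist_force: [-0.3, 0.9, -0.8]
opening: 0.572
grip_force: 0.0
```

```bash
python3 - <<'E'
from h import *
s=ctrl.state();print(pose()[0],s["wrist_force"])
T=ctrl.snapshot("top");S=ctrl.snapshot("side")
a=cv2.resize(T[100:220,165:325],(400,300),interpolation=cv2.INTER_CUBIC);b=cv2.resize(S[150:294,290:482],(400,300),interpolation=cv2.INTER_CUBIC)
cv2.imwrite("pics/n1.png",np.hstack([a,b]))
E
```

```text
[ 0.51108041 -0.14111943  0.25220782] [-0.27337686  0.9065077  -0.83370294]
```

View pics/n1.png

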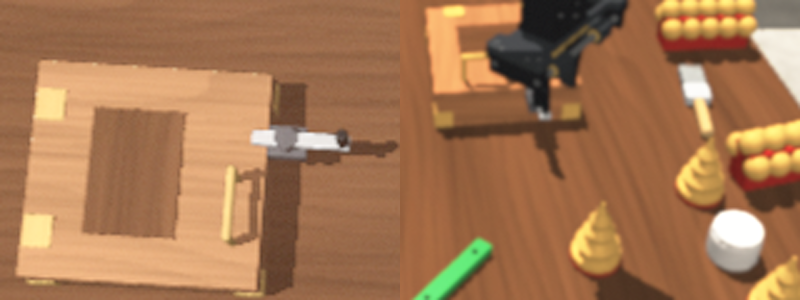

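The lid is shut with the latch nose over its edge (top crop (262,138)), the finial is standing (side crop (597,240)), and no bronze bars are left on the bench.

```bash
python3 -c "
from plant import ctrl
print(ctrl.sign_off())"
```

```text
the job is handed in; nothing more can be done
None
```

The job is done and handed in at about 56 s of the 210 s allowed: all three bronze bars are in their slots, the retainer is home with its knob tight, the lid is shut and latched, and the finial is still standing.

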